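# Pack the sample jars and bolt the transport case

### The job

Get the samples ready for transport: draw the bolt of the aluminium case right back, swing its cover fully aside, and stand every 30 mm jar, the size that fits the bays, upright in a bay of its own, leaving the slimmer and the wider jars standing on the worktop. Then swing the cover shut and slide the bolt fully home into its keeper, without disturbing the timer, the beaker or the teal box.

Things in the scene. Friction and masses are not known exactly. Their poses are not given: they have to be found in the camera images.
- case: aluminium transport case, fixed: 114 mm (its x) by 162 mm (its y), walls 5 mm thick, 58 mm high; origin at the centre of its underside; +y points to the end with the bolt's keeper, +x to the long side away from the robot (at yaw 0). Inside 104 x 152 mm. Its level cover, 6 mm thick, has its top 66 mm above the origin when shut and clears a standing 30 mm jar by 9 mm
- cover_pivot (a point): the vertical axis about which the cover swings, on a pillar outside the case's -y end, at x = +45 mm, y = -96 mm in the case's frame
- cover (a joint): swing of the cover, rad: 0 shut (at its stop), growing anticlockwise seen from above, towards the robot and then to the right, to 1.75 fully aside at its other stop; it stays where it is left (0.12 N m of friction). A bolt that is shot meets the keeper, so the cover can then neither swing open nor shut
- cover_knob (a point): the cover's black round pull knob: 22 mm in diameter, upright, reaching from the cover's top to 33 mm above it; this point is on its axis 24 mm above the cover's top; with the cover shut it is at x = +22 mm, y = +68 mm, z = 90 mm in the case's frame
- bolt (a joint): position of the barrel bolt that lies on the cover, m: 0 fully home in the keeper, growing to 0.040 fully drawn at its stop; it slides along the cover's long side; with the cover shut, home is towards the case's +y and drawn towards its -y (friction about 1.5 N). From about 0.028 on the rod is clear of the keeper
- bolt_knob (a point): the bolt's steel finger knob, an upright 15 mm cylinder 22 mm tall on the 10 mm rod; this point is its centre, 33 mm above the cover's top; with the cover shut and bolt home it is at x = -34 mm, y = +38 mm, z = 99 mm in the case's frame. The rod's two guide staples (y = -26 and +62 mm there) rise 22 mm above the cover
- keeper (a point): the middle of the bolt's keeper, a fixed steel bracket 34 mm (x) by 14 mm (y) outside the case's +y end, at x = -34 mm, y = 89 mm, z = 74 mm in the case's frame; it rises to 87 mm above the case's underside
- bay0 (a point): centre of the floor of a square bay, 38 mm wide and 18 mm deep, in the grey insert of the case, at x = -24 mm, y = -31 mm, z = 5 mm in the case's frame; axes as the case. The insert's top is 23 mm above the case's underside. Fingers have room beside a jar here along the case's y axis, if they open no wider than about 48 mm
- bay1 (a point): centre of the floor of a square bay, 38 mm wide and 18 mm deep, in the grey insert of the case, at x = -24 mm, y = +31 mm, z = 5 mm in the case's frame; axes as the case. The insert's top is 23 mm above the case's underside. Fingers have room beside a jar here along the case's y axis, if they open no wider than about 48 mm
- bay2 (a point): centre of the floor of a square bay, 38 mm wide and 18 mm deep, in the grey insert of the case, at x = +24 mm, y = -31 mm, z = 5 mm in the case's frame; axes as the case. The insert's top is 23 mm above the case's underside. Fingers have room beside a jar here along the case's y axis, if they open no wider than about 48 mm
- bay3 (a point): centre of the floor of a square bay, 38 mm wide and 18 mm deep, in the grey insert of the case, at x = +24 mm, y = +31 mm, z = 5 mm in the case's frame; axes as the case. The insert's top is 23 mm above the case's underside. Fingers have room beside a jar here along the case's y axis, if they open no wider than about 48 mm
- jar_0: a round screw-capped white plastic sample jar with a ribbed grey cap, 30 mm in diameter and 46 mm tall, straight-sided and heavy at the bottom, of the size that fits the bays; two to four of these are present; origin at the centre of its underside, z up when it stands
- jar_1: a round screw-capped white plastic sample jar with a ribbed grey cap, 30 mm in diameter and 46 mm tall, straight-sided and heavy at the bottom, of the size that fits the bays; two to four of these are present; origin at the centre of its underside, z up when it stands
- jar_2: a round screw-capped white plastic sample jar with a ribbed grey cap, 30 mm in diameter and 46 mm tall, straight-sided and heavy at the bottom, of the size that fits the bays; two to four of these are present; origin at the centre of its underside, z up when it stands
- jar_3: a round screw-capped white plastic sample jar with a ribbed grey cap, 30 mm in diameter and 46 mm tall, straight-sided and heavy at the bottom, of the size that fits the bays; two to four of these are present; origin at the centre of its underside, z up when it stands
- slim_0: a round screw-capped white plastic sample jar with a ribbed grey cap, 22 mm in diameter and 36 mm tall, straight-sided and heavy at the bottom, too slim for the bays, not to be packed; origin at the centre of its underside, z up when it stands
- slim_1: a round screw-capped white plastic sample jar with a ribbed grey cap, 22 mm in diameter and 36 mm tall, straight-sided and heavy at the bottom, too slim for the bays, not to be packed; origin at the centre of its underside, z up when it stands
- wide_0: a round screw-capped white plastic sample jar with a ribbed grey cap, 44 mm in diameter and 58 mm tall, straight-sided and heavy at the bottom, too wide for the bays, not to be packed; origin at the centre of its underside, z up when it stands
- wide_1: a round screw-capped white plastic sample jar with a ribbed grey cap, 44 mm in diameter and 58 mm tall, straight-sided and heavy at the bottom, too wide for the bays, not to be packed; origin at the centre of its underside, z up when it stands
- bench_timer: a white bench timer with three buttons, 60 x 66 x 19 mm, a bystander; origin at the centre of its underside
- beaker: a small glass beaker with pink contents, 58 mm across and 69 mm tall, a bystander; origin at the centre of its underside
- teal_box: a closed teal slide box, 74 x 85 x 36 mm, a bystander; origin at the centre of its underside
Not all that is in view belongs to the job. Leave any yellow look-alike of the jar_0 alone.

How it is judged:
By the outcome, as a careful person would: the job done as asked, in the order asked, and still so for the second after the job is handed in, with the robot touching nothing.
Of jar_0, jar_1, jar_2, jar_3 only 2 to 4 are there at a start; the rules pass over those that are not, and their reading is None.
At some moment in a run one of jar_0, jar_1, jar_2, jar_3 may be knocked a few centimetres aside while the robot is not near it.
It also fails if it takes over 210 s, if anything falls off the work surface, if the arm or the gripper's body presses on something with over 40 N, if the wrist force passes 120 N, or if a joint passes its speed limit or range.

### The arm

A 7-joint arm with a two-finger parallel gripper is mounted at the origin on a cart in front of the work surface, level with it; the furniture and walls round the work are solid. World frame = base frame: x ahead of the robot, y to its left, z up, the work surface at z = 0. Lengths are in m, angles in rad, forces in N, time in s.
With the tool pointing down it reaches from about 0.425 to 0.925 m from the base axis. Payload 6.8 kg.
Tool frame: the origin (TCP) lies midway between the tips of the shut fingers; the grasp point (between the pads) lies 19 mm behind it; z points along the fingers, y is the line along which they close (so a half turn about z gives the same grasp; the last joint's range is limited). The gripper opens to 85 mm and grips with 20 to 120 N. Pads are 22 mm wide; open, the fingers measure 114 mm over their backs; the gripper's body (76 mm by 85 mm) begins 54 mm behind the grasp point. The pads swing forward as they close: fully open they stand 13 mm farther back than shut.
Start: joints at [1.188, 0.477, 0.022, 1.555, -0.011, 1.109, -0.083], TCP at [0.183, -0.65, 0.231] pointing down, gripper open.
Joint ranges: [-2.96, 2.96], [-0.34, 2.1], [-1.41, 1.46], [0.24, 2.44], [-1.37, 4.51], [0.17, 1.92], [-2.96, 2.96]. Speed limits (rad/s): [2.39, 2.39, 3.14, 3.14, 3.14, 3.14, 3.14].

### API

Orientations are given as a rotation vector (axis times angle).
In Python, from bench import get_obs, grab_frame, camera_params, r gives the robot as it stands.
- The arm moves only by the shell command python3 -m jog 'ROWS' [FORCE]. ROWS is JSON, a list of rows, each an object of numbers: "rx", "ry", "rz": the turn, a rotation vector about the world's x, y, z scaled (see below); "x", "y", "z": the shift along the world's x, y, z scaled (see below); "jaw": the opening, from -1 (shut) to 1 (fully open). In form: [{"rx": .., "ry": .., "rz": .., "x": .., "y": .., "z": .., "jaw": ..}, ...]. A call has 1 to 8 rows; each row shifts and turns the commanded pose from where the row before left it; what a row does not reach is not made up. The controller multiplies each number of a shift by 60 mm and each number of a turn by 10 degrees. A row lasts 1/8 s, in which the tool goes at most 62.5 mm and 10.7 degrees, less where a joint would pass 70% of its speed; a pose out of reach is approached as far as the arm can. A call with a number of a shift or a turn outside -1 to 1 is refused whole. A call with a gripper value outside its range is refused whole. The fingers move at their own pace and stop on an object; FORCE is the grip in N (left out, the last holds). Time passes only in rows, so rows that do not move let the fingers close. It gives the time, the measured TCP pose, the force, the opening and the grip force at its end, in the units of the state.
- get_obs(): the state, without advancing time (a new reading comes with each control period).
- grab_frame(name): name is "scene" or "top" or "wrist"; returns the picture (480x640x3 uint8, red, green, blue); there is no depth.
- camera_params(name): a dict with "fx", "fy", "cx", "cy" (pixels), "R" (3x3) and "t" (3): a world point X has camera coordinates R X + t. Camera axes: x right, y down, z forward; pixel columns grow to the right and rows downward; lengths in m; the calibration is good to about 2 mm. A picture is of the moment at which its call begins: read the wrist's pose just before it. camera_params takes no time and is no camera call; for the wrist camera it gives the pose at the moment of the call.
- r.hand_in(): hands the job in; it is judged then, once.
The state is a dict: "clock": time; "joints": joint angles; "qvel": joint speeds; "tau": joint torques, N m; "tcp_pos": TCP position; "orientation": TCP orientation; "contact_force": force on the tool from outside, world axes, zero at the start; "moment": the same for the moment, N m; "grip_width": finger opening in m; "gripper_force": force on a finger pad.
Only numpy, scipy, OpenCV 4.12 (cv2) and the standard library are available. Lean on these libraries where they do the work, as an engineer would, in place of code of your own. Each camera call takes 0.05 s, during which the arm holds its last target. There are 200 camera calls.

## Working session

There is one attempt and no reset: what is moved stays moved. The work goes in short steps, Python scripts to look and compute and a shell command to move; the robot and the scene stay as the last step left them, time stands still between calls to the robot, and variables do not carry over. Pictures are saved under pics/ and viewed, at most 14 in all, crops included, and the job is handed in when it is done.

```bash
ls; mkdir -p pics; python3 - <<'E'
from bench import *
import cv2
print(get_obs())
for n in("scene","top"):
    p=camera_params(n);print(n,p)
    cv2.imwrite(f"pics/{n}0.png",grab_frame(n)[:,:,::-1])
E
```

```text
pics
{'clock': 0.0, 'joints': array([ 1.18791988,  0.47779164,  0.02235357,  1.55645284, -0.01148003,
        1.10930203, -0.08311833]), 'qvel': array([ 0.00052701,  0.00148178, -0.00153144,  0.00064582, -0.00019829,
        0.0004842 ,  0.00049564]), 'tau': array([ 1.70180585e-03, -5.96439922e+01,  1.60854198e+00, -2.81195515e+01,
        1.23868123e-02,  9.42999817e-03, -2.50845233e-05]), 'tcp_pos': array([ 0.18295964, -0.64911525,  0.23033108]), 'orientation': array([-3.11022694e+00, -4.30017373e-01,  6.39435281e-04]), 'contact_force': array([-0.77647309, -0.84312516, -0.61733921]), 'moment': array([ 0.02075413,  0.00742221, -0.01527065]), 'gripper_force': 0.0, 'grip_width': 0.0854975665972564}
scene {'fx': 461.3249795947669, 'fy': 461.3249795947669, 'cx': 322.87497672278204, 'cy': 240.7354403872456, 'R': array([[-0.49857754, -0.86663456, -0.01910424],
       [-0.32406477,  0.20678572, -0.92315854],
       [ 0.80399158, -0.4540751 , -0.38394444]]), 't': array([0.34801943, 0.25687156, 0.57106294])}
top {'fx': 535.3591589234036, 'fy': 535.3591589234036, 'cx': 320.44654614993004, 'cy': 239.08720763097762, 'R': array([[-0.01312887, -0.99982411, -0.01339318],
       [-0.99549531,  0.01432749, -0.09372195],
       [ 0.09389736,  0.01210239, -0.99550832]]), 't': array([0.0849906 , 0.57621771, 1.15583942])}
```

View pics/top0.png

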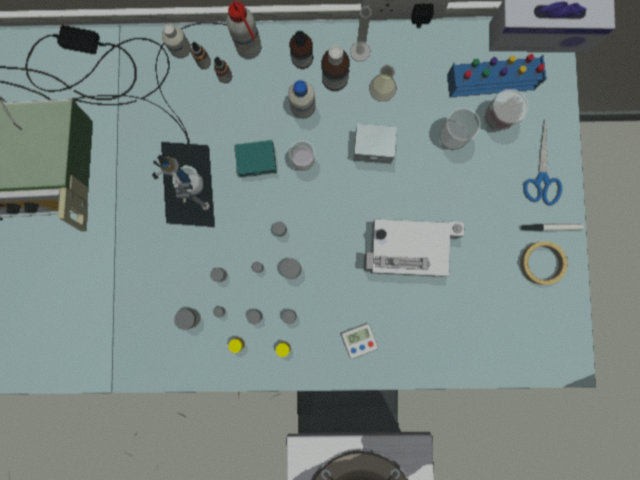

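View pics/scene0.png

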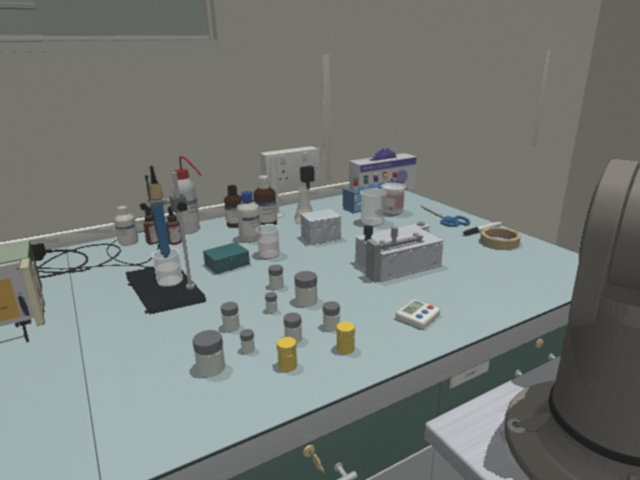

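Top view shows candidates for 30 mm jars, all with grey caps: (278,229), (218,274), (254,316), (289,316). Slim are (257,267) and (219,312), wide are (290,268) and (187,319), and the yellow look-alikes are (235,345) and (283,350). The case is at (410,248), with its keeper on the left (+y) and its pillar on the right at (457,229). I'll check this in a close crop.

```bash
cat > h.py <<'E'
import numpy as np, cv2
from bench import *
def ray(p,u,v):
    R=p['R'];d=R.T@np.array([(u-p['cx'])/p['fx'],(v-p['cy'])/p['fy'],1]);return -R.T@p['t'],d
def onz(p,u,v,z):
    o,d=ray(p,u,v);return o+d*(z-o[2])/d[2]
def tri(obs):
    A=np.zeros((3,3));b=np.zeros(3)
    for p,u,v in obs:
        o,d=ray(p,u,v);d/=np.linalg.norm(d);M=np.eye(3)-np.outer(d,d);A+=M;b+=M@o
    return np.linalg.solve(A,b)
def proj(p,X):
    c=p['R']@np.array(X)+p['t'];return np.array([p['fx']*c[0]/c[2]+p['cx'],p['fy']*c[1]/c[2]+p['cy']])
E
python3 - <<'E'
from h import *
a=cv2.imread('pics/top0.png');b=cv2.imread('pics/scene0.png')
cv2.imwrite('pics/c1.png',cv2.resize(a[205:365,165:365],None,fx=3.5,fy=3.5,interpolation=cv2.INTER_CUBIC))
cv2.imwrite('pics/c2.png',cv2.resize(a[205:290,355:475],None,fx=6,fy=6,interpolation=cv2.INTER_CUBIC))
t=camera_params('top');s=camera_params('scene')
print(proj(t,[0,0,0]))
for n,a,b in [('A',(278,229),(276,270)),('B',(218,274),(230,309)),('C',(254,316),(293,321)),('D',(289,316),(331,309)),('s',(257,267),(271,296)),('s',(219,312),(247,336)),('w',(290,268),(306,278)),('w',(187,319),(208,342)),('knob',(381,234),(368,232))]:
    print(n,tri([(t,*a),(s,*b)]).round(3))
E
```

```text
[359.81230399 505.97845579]
A [0.599 0.169 0.04 ]
B [0.503 0.302 0.037]
C [0.411 0.223 0.036]
D [0.41  0.148 0.036]
s [0.517 0.217 0.032]
s [0.421 0.302 0.028]
w [0.513 0.143 0.051]
w [0.408 0.368 0.048]
knob [ 0.581 -0.051  0.084]
```

View pics/c1.png

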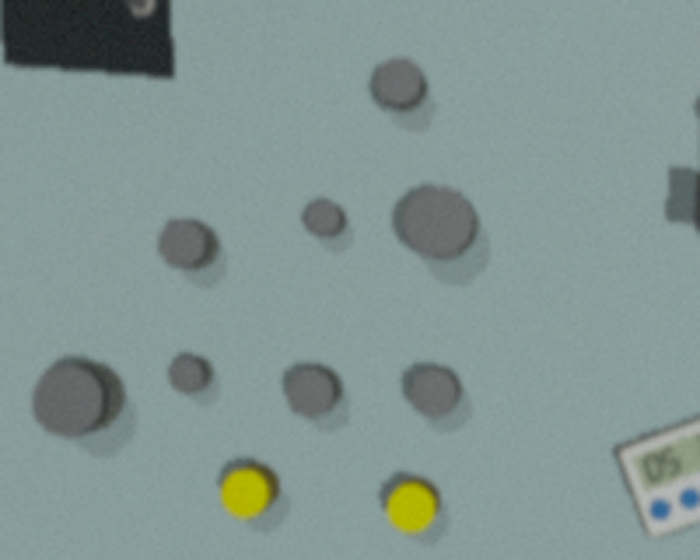

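View pics/c2.png

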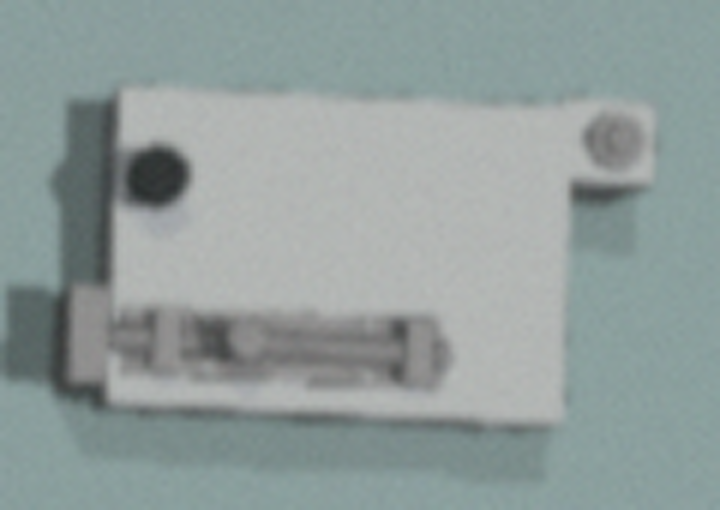

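The crop confirms four 30 mm jars A–D, two clearly smaller slims, two larger wides and two yellows. In the case crop the black knob is at (158,172), the bolt knob at about (250,335), the keeper at (87,335) and the pivot at (615,138).

```bash
python3 - <<'E'
from h import *
from scipy.optimize import least_squares
t=camera_params('top');s=camera_params('scene')
for n,u,v in [('A',278.7,228.4),('B',218.4,274.4),('C',254.1,316.1),('D',289.3,316.1)]: print(n,onz(t,u-.3,v-.3,.046).round(4))
ob=[((158,172),(22,68,99)),((87,335),(-34,89,87)),((250,335),(-34,38,110)),((120,88),None),]
ob=ob[:3]+[((615,138),(45,-96,72))]
def f(q):
    c,s_=np.cos(q[2]),np.sin(q[2]);r=[]
    for (px,py),m in ob:
        m=np.array(m)/1e3
        X=[q[0]+c*m[0]-s_*m[1],q[1]+s_*m[0]+c*m[1],m[2]]
        r+=list(proj(t,X)-[355+px/6-.4,205+py/6-.4])
    return r
q=least_squares(f,[.55,-.12,0]);print(q.x,np.degrees(q.x[2]),q.fun.round(2))
x,y,w=q.x
for n,m in dict(knob=(22,68,90),bolt=(-34,38,99),boltDrawn=(-34,-2,99),piv=(45,-96,0),b0=(-24,-31,5),b1=(-24,31,5),b2=(24,-31,5),b3=(24,31,5)).items():
    m=np.array(m)/1e3;c,s_=np.cos(w),np.sin(w);print(n,np.round([x+c*m[0]-s_*m[1],y+s_*m[0]+c*m[1],m[2]],4))
from scipy.spatial.transform import Rotation as R
print(R.from_rotvec(get_obs()['orientation']).as_matrix().round(3))
E
```

```text
A [0.601  0.1683 0.046 ]
B [0.5025 0.2998 0.046 ]
C [0.412  0.2223 0.046 ]
D [0.411  0.1466 0.046 ]
[ 0.55469001 -0.11642946 -0.05751649] -3.295452165143929 [ 0.14  0.17  0.43 -0.18 -0.9   0.29  0.34 -0.29]
knob [ 0.5806 -0.0498  0.09  ]
bolt [ 0.5229 -0.0765  0.099 ]
boltDrawn [ 0.5206 -0.1165  0.099 ]
piv [ 0.5941 -0.2149  0.    ]
b0 [ 0.5289 -0.146   0.005 ]
b1 [ 0.5325 -0.0841  0.005 ]
b2 [ 0.5769 -0.1488  0.005 ]
b3 [ 0.5804 -0.0869  0.005 ]
[[ 0.962  0.271 -0.001]
 [ 0.271 -0.962  0.002]
 [-0.    -0.002 -1.   ]]
```

```bash
python3 -m jog '[{"x":0.3,"y":0.6,"z":0.1},{"x":0.44,"y":0.79},{"x":0.44,"y":0.79},{"x":0.44,"y":0.79,"rz":-0.5},{"x":0.44,"y":0.79,"rz":-0.5},{"x":0.44,"y":0.79,"rz":-0.5},{"x":0.44,"y":0.79,"rz":-0.4},{"x":0.44,"y":0.79}]'; python3 -m jog '[{"x":0.44,"y":0.79},{"x":0.44,"y":0.79},{"x":0.44,"y":0.79},{"x":0.44,"y":0.79},{"x":0.3,"y":0.3},{"jaw":-0.2},{}]'; python3 - <<'E'
from h import *
o=get_obs();print(o['tcp_pos'],o['orientation'],o['joints'])
p=camera_params('wrist');print(-p['R'].T@p['t'],p['R'][2])
cv2.imwrite('pics/w1.png',grab_frame('wrist')[:,:,::-1])
import pickle;pickle.dump(p,open('w1.pkl','wb'))
for n,X in dict(knob=(.5806,-.0498,.099),bolt=(.5229,-.0765,.110)).items():print(n,proj(p,X))
E
```

```text
[ 0.18300099 -0.64917447  0.23043098] [-3.11040426e+00 -4.30141405e-01  5.23450825e-04] [ 1.18789767  0.47771322  0.022368    1.55634138 -0.01151805  1.10928793
 -0.08304912]
[ 0.26028266 -0.62852758  0.37275332] [-0.29955159 -0.08277516 -0.95048257]
knob [-1384.24916373 -1676.45791823]
bolt [-1227.85669989 -1326.07925868]validation failed for argument at $[0]...
validation failed for argument at $[0]...
```

View pics/w1.png

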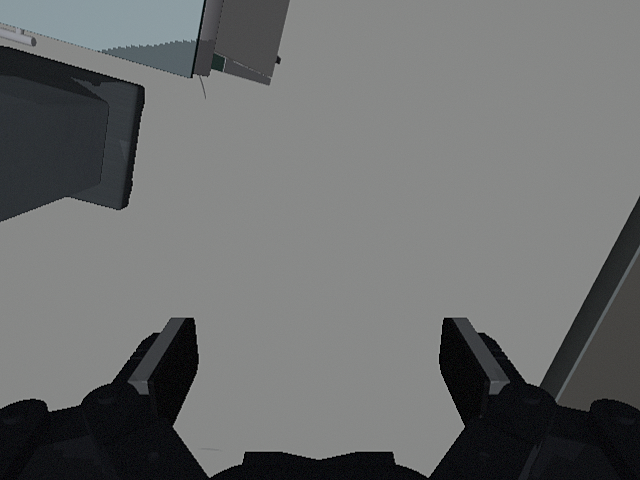

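That picture only shows the cart edge and the floor, because the rows were refused: every key has to be present.

```bash
python3 -m jog '[{"rx":0,"ry":0,"rz":0,"x":0.3,"y":0.6,"z":0.1,"jaw":1},{"rx":0,"ry":0,"rz":0,"x":0.44,"y":0.79,"z":0.1,"jaw":1},{"rx":0,"ry":0,"rz":0,"x":0.44,"y":0.79,"z":0.1,"jaw":1},{"rx":0,"ry":0,"rz":-0.5,"x":0.44,"y":0.79,"z":0,"jaw":1},{"rx":0,"ry":0,"rz":-0.5,"x":0.44,"y":0.79,"z":0,"jaw":1},{"rx":0,"ry":0,"rz":-0.5,"x":0.44,"y":0.79,"z":0,"jaw":1},{"rx":0,"ry":0,"rz":-0.4,"x":0.44,"y":0.79,"z":0,"jaw":1},{"rx":0,"ry":0,"rz":0,"x":0.44,"y":0.79,"z":0,"jaw":1}]' && python3 -m jog '[{"rx":0,"ry":0,"rz":0,"x":0.44,"y":0.79,"z":0,"jaw":-0.2},{"rx":0,"ry":0,"rz":0,"x":0.44,"y":0.79,"z":0,"jaw":-0.2},{"rx":0,"ry":0,"rz":0,"x":0.44,"y":0.79,"z":0,"jaw":-0.2},{"rx":0,"ry":0,"rz":0,"x":0.3,"y":0.79,"z":0,"jaw":-0.2},{"rx":0,"ry":0,"rz":0,"x":0,"y":0,"z":0,"jaw":-0.2},{"rx":0,"ry":0,"rz":0,"x":0,"y":0,"z":0,"jaw":-0.2}]' && python3 - <<'E'
from h import *
o=get_obs();print(o['tcp_pos'],o['orientation'],o['joints'])
p=camera_params('wrist');print(-p['R'].T@p['t'],p['R'][2])
cv2.imwrite('pics/w2.png',grab_frame('wrist')[:,:,::-1])
import pickle;pickle.dump(p,open('w1.pkl','wb'))
for n,X in dict(knob=(.5806,-.0498,.099),bolt=(.5229,-.0765,.110)).items():print(n,proj(p,X))
E
```

```text
clock: 1.15
tcp_pos: [0.3865, -0.2802, 0.2493]
orientation: [3.14, -0.091, 0.0]
contact_force: [1.7, -0.4, 0.1]
grip_width: 0.0856
gripper_force: 0.0
clock: 1.9
tcp_pos: [0.4827, -0.0929, 0.2491]
orientation: [3.14, -0.09, -0.001]
contact_force: [1.5, -0.4, -0.8]
grip_width: 0.0342
gripper_force: 0.0
[ 0.48274618 -0.09292972  0.2490597 ] [ 3.13981253e+00 -8.95495612e-02 -1.15347658e-03] [ 0.3509293   0.17596208 -0.32267916  1.94404561  0.06530308  1.03216748
 -1.62849484]
[ 0.56291641 -0.09815442  0.39131682] [-0.31097066  0.0173681  -0.95026081]
knob [242.11696401  75.36925331]
bolt [289.10520846 164.89929213]
```

View pics/w2.png

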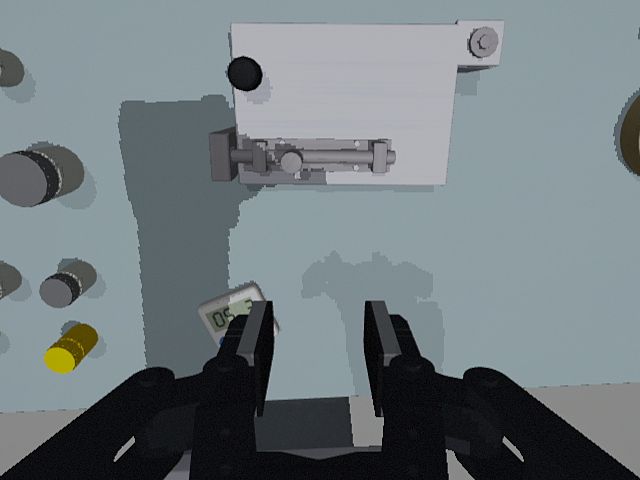

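The wrist view shows the black knob top at (244,72), the bolt knob top at (291,159), the keeper at about (222,155) and the pivot at (483,41). Refitting with both views.

```bash
python3 - <<'E'
from h import *
import pickle
from scipy.optimize import least_squares
t=camera_params('top');p=pickle.load(open('w1.pkl','rb'))
print('knob',tri([(t,355+158/6-.4,205+172/6-.4),(p,244,72)]),'bolt',tri([(t,355+250/6-.4,205+335/6-.4),(p,291,159)]))
ob=[(p,(244,72),(22,68,99)),(p,(291,159),(-34,38,110)),(p,(232,24),(57,81,66)),(p,(447,185),(-57,-81,66)),(t,(381,233.3),(22,68,99)),(t,(396.3,260.4),(-34,38,110)),(t,(369.1,260.4),(-34,89,87)),]
def W(q,m):
    m=np.array(m)/1e3;c,s=np.cos(q[2]),np.sin(q[2]);return [q[0]+c*m[0]-s*m[1],q[1]+s*m[0]+c*m[1],m[2]]
def f(q): return np.concatenate([proj(c,W(q,m))-px for c,px,m in ob])
q=least_squares(f,[.55,-.12,0],loss='soft_l1');print(q.x,f(q.x).round(1))
for n,m in dict(knob=(22,68,90),bolt=(-34,38,99),boltDrawn=(-34,-2,99),piv=(45,-96,0),b0=(-24,-31,5),b1=(-24,31,5),b2=(24,-31,5),b3=(24,31,5)).items(): print(n,np.round(W(q.x,m),4))
E
```

```text
knob [ 0.58236614 -0.05017483  0.09169696] bolt [ 0.52482663 -0.07841439  0.10295707]
[ 0.55598501 -0.11782486 -0.06261434] [ 0.2  0.6 -0.2  3.5 -1.1 -2.7  0.5  0.1  0.8 -0.7 -0.3 -0.4  1.  -1. ]
knob [ 0.5822 -0.0513  0.09  ]
bolt [ 0.5244 -0.0778  0.099 ]
boltDrawn [ 0.5219 -0.1177  0.099 ]
piv [ 0.5949 -0.2165  0.    ]
b0 [ 0.5301 -0.1473  0.005 ]
b1 [ 0.534  -0.0854  0.005 ]
b2 [ 0.578  -0.1503  0.005 ]
b3 [ 0.5819 -0.0884  0.005 ]
```

```bash
python3 -m jog '[{"rx":0,"ry":0,"rz":0,"x":0.35,"y":0.125,"z":-0.5,"jaw":-0.1},{"rx":0,"ry":0,"rz":0,"x":0.35,"y":0.125,"z":-0.5,"jaw":-0.1},{"rx":0,"ry":0,"rz":0,"x":0,"y":0,"z":-0.6,"jaw":-0.1},{"rx":0,"ry":0,"rz":0,"x":0,"y":0,"z":-0.6,"jaw":-0.1},{"rx":0,"ry":0,"rz":0,"x":0,"y":0,"z":-0.35,"jaw":-0.1},{"rx":0,"ry":0,"rz":0,"x":0,"y":0,"z":0,"jaw":-0.1}]' && python3 -m jog '[{"rx":0,"ry":0,"rz":0,"x":0,"y":0,"z":0,"jaw":-1},{"rx":0,"ry":0,"rz":0,"x":0,"y":0,"z":0,"jaw":-1},{"rx":0,"ry":0,"rz":0,"x":0,"y":0,"z":0,"jaw":-1}]' 30
```

```text
clock: 2.7
tcp_pos: [0.5234, -0.0789, 0.0948]
orientation: [3.14, -0.093, -0.006]
contact_force: [-0.1, -0.1, -0.5]
grip_width: 0.0383
gripper_force: 0.0
clock: 3.08
tcp_pos: [0.5259, -0.0779, 0.0975]
orientation: [3.139, -0.09, 0.003]
contact_force: [-1.7, -0.9, 5.6]
grip_width: 0.0133
gripper_force: 29.6
```

```bash
python3 -m jog '[{"rx":0,"ry":0,"rz":0,"x":-0.01,"y":-0.18,"z":0,"jaw":-1},{"rx":0,"ry":0,"rz":0,"x":-0.01,"y":-0.18,"z":0,"jaw":-1},{"rx":0,"ry":0,"rz":0,"x":-0.01,"y":-0.18,"z":0,"jaw":-1},{"rx":0,"ry":0,"rz":0,"x":-0.01,"y":-0.18,"z":0,"jaw":-1},{"rx":0,"ry":0,"rz":0,"x":0,"y":0,"z":0,"jaw":-1},{"rx":0,"ry":0,"rz":0,"x":0,"y":0,"z":0,"jaw":-1}]'
```

```text
clock: 3.82
tcp_pos: [0.5219, -0.1174, 0.0973]
orientation: [-3.137, 0.085, 0.003]
contact_force: [-8.0, 7.7, 14.4]
grip_width: 0.0131
gripper_force: 30.6
```

```bash
python3 -m jog '[{"rx":0,"ry":0,"rz":0,"x":0,"y":-0.06,"z":0,"jaw":-1},{"rx":0,"ry":0,"rz":0,"x":0,"y":0,"z":0,"jaw":-1}]' && python3 -m jog '[{"rx":0,"ry":0,"rz":0,"x":0,"y":0.06,"z":0,"jaw":0.2},{"rx":0,"ry":0,"rz":0,"x":0,"y":0,"z":0,"jaw":0.2},{"rx":0,"ry":0,"rz":0.9,"x":0,"y":0,"z":0.8,"jaw":0.2},{"rx":0,"ry":0,"rz":0.9,"x":0,"y":0,"z":0.6,"jaw":0},{"rx":0,"ry":0,"rz":0.9,"x":0,"y":0,"z":0.6,"jaw":0},{"rx":0,"ry":0,"rz":0.9,"x":0,"y":0,"z":0,"jaw":0},{"rx":0,"ry":0,"rz":0.9,"x":0.2,"y":0.2,"z":0,"jaw":0},{"rx":0,"ry":0,"rz":0.9,"x":0.2,"y":0.2,"z":0,"jaw":0}]' && python3 -m jog '[{"rx":0,"ry":0,"rz":0.9,"x":0.2,"y":0.2,"z":0,"jaw":0},{"rx":0,"ry":0,"rz":0.9,"x":0.2,"y":0.2,"z":0,"jaw":0},{"rx":0,"ry":0,"rz":0.9,"x":0.2,"y":0.2,"z":0,"jaw":0},{"rx":0,"ry":0,"rz":0.9,"x":0,"y":0.1,"z":0,"jaw":0},{"rx":0,"ry":0,"rz":0,"x":0,"y":0,"z":0,"jaw":0},{"rx":0,"ry":0,"rz":0,"x":0,"y":0,"z":0,"jaw":0}]' && python3 - <<'E'
from h import *
o=get_obs();print(o['tcp_pos'],o['orientation'],o['joints'])
p=camera_params('wrist')
cv2.imwrite('pics/w3.png',grab_frame('wrist')[:,:,::-1])
for n,X in dict(knob=(.5822,-.0513,.099),boltDrawn=(.5219,-.1177,.110)).items():print(n,proj(p,X))
import pickle;pickle.dump(p,open('w3.pkl','wb'))
E
```

```text
clock: 4.08
tcp_pos: [0.5209, -0.1183, 0.0972]
orientation: [-3.135, 0.082, 0.007]
contact_force: [-11.6, 14.7, 18.0]
grip_width: 0.0136
gripper_force: 31.1
clock: 5.08
tcp_pos: [0.5471, -0.0974, 0.2164]
orientation: [2.836, 1.35, 0.0]
contact_force: [0.1, -0.2, 0.4]
grip_width: 0.0425
gripper_force: 0.0
clock: 5.82
tcp_pos: [0.5827, -0.0555, 0.2161]
orientation: [2.288, 2.153, -0.001]
contact_force: [-0.1, 0.6, 0.2]
grip_width: 0.0427
gripper_force: 0.0
[ 0.58266353 -0.05549499  0.21613023] [ 2.28805659e+00  2.15256786e+00 -7.13042456e-04] [ 0.48560467  0.4188837  -0.64433674  1.75775656  0.28433187  1.05981513
 -0.31893588]
knob [316.4297604  223.07586903]
boltDrawn [232.2151797  328.55231461]
```

View pics/w3.png

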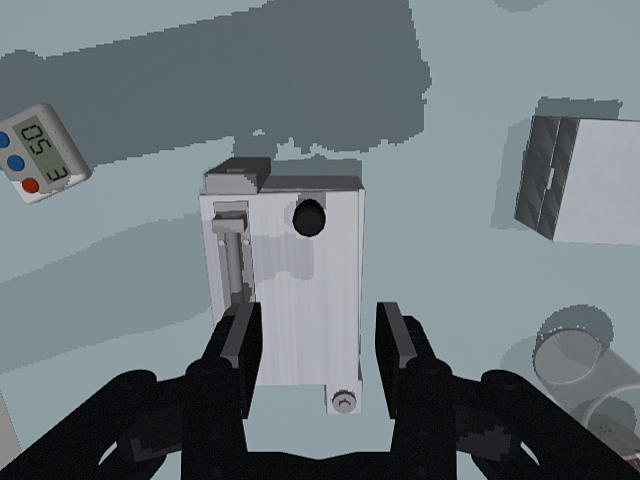

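The bolt is drawn: the rod end is back at the staple, clear of the keeper. The knob is at (309,218).

```bash
python3 - <<'E'
from h import *
import pickle
p=pickle.load(open('w3.pkl','rb'));q=pickle.load(open('w1.pkl','rb'))
print(onz(p,309,218,.099),onz(q,244,72,.099),tri([(p,309,218),(q,244,72)]))
print('piv',onz(p,344,401,.075),onz(q,483,41,.075))
E
```

```text
[ 0.57768404 -0.04765606  0.099     ] [ 0.58255432 -0.05124317  0.099     ] [ 0.58018607 -0.04975878  0.09383293]
piv [ 0.59464176 -0.20901287  0.075     ] [ 0.59459741 -0.21286013  0.075     ]
```

```bash
python3 -m jog '[{"rx":0,"ry":0,"rz":0,"x":-0.03,"y":0.08,"z":-0.6,"jaw":0},{"rx":0,"ry":0,"rz":0,"x":0,"y":0,"z":-0.6,"jaw":0},{"rx":0,"ry":0,"rz":0,"x":0,"y":0,"z":-0.6,"jaw":0},{"rx":0,"ry":0,"rz":0,"x":0,"y":0,"z":-0.45,"jaw":0},{"rx":0,"ry":0,"rz":0,"x":0,"y":0,"z":0,"jaw":0}]' && python3 -m jog '[{"rx":0,"ry":0,"rz":0,"x":0,"y":0,"z":0,"jaw":-1},{"rx":0,"ry":0,"rz":0,"x":0,"y":0,"z":0,"jaw":-1},{"rx":0,"ry":0,"rz":0,"x":0,"y":0,"z":0,"jaw":-1}]' 20
python3 - <<'E'
from h import *
# arc steps in world
P=np.array([.5947,-.215]);k=np.array([.5812,-.0505]);d=k-P
for n in range(11):
    a=np.radians(10*n);print(n,(P+[d[0]*np.cos(a)-d[1]*np.sin(a),d[0]*np.sin(a)+d[1]*np.cos(a)]).round(4), ((lambda a,b:[(d[0]*(np.cos(b)-np.cos(a))-d[1]*(np.sin(b)-np.sin(a)))/.06,(d[0]*(np.sin(b)-np.sin(a))+d[1]*(np.cos(b)-np.cos(a)))/.06])(a,a+np.radians(10))))
E
```

```text
clock: 6.5
tcp_pos: [0.5793, -0.0503, 0.0795]
orientation: [-2.283, -2.154, 0.005]
contact_force: [0.1, -0.1, -0.3]
grip_width: 0.043
gripper_force: 0.0
clock: 6.88
tcp_pos: [0.5817, -0.0496, 0.0826]
orientation: [2.283, 2.156, 0.002]
contact_force: [-1.4, 1.3, 4.9]
grip_width: 0.021
gripper_force: 21.0
0 [ 0.5812 -0.0505] [np.float64(-0.47266716486458077), np.float64(-0.08072291713325554)]
1 [ 0.5528 -0.0553] [np.float64(-0.45146890109679033), np.float64(-0.1615743464603207)]
2 [ 0.5258 -0.065 ] [np.float64(-0.4165529832234608), np.float64(-0.23751642103075388)]
3 [ 0.5008 -0.0793] [np.float64(-0.3689803137408667), np.float64(-0.306241679337276)]
4 [ 0.4786 -0.0977] [np.float64(-0.3101963641383043), np.float64(-0.36566193918290124)]
5 [ 0.46   -0.1196] [np.float64(-0.24198725497833318), np.float64(-0.41397174604032366)]
6 [ 0.4455 -0.1444] [np.float64(-0.16642548552730502), np.float64(-0.44970323087412223)]
7 [ 0.4355 -0.1714] [np.float64(-0.08580696191388898), np.float64(-0.47177071059862513)]
8 [ 0.4304 -0.1997] [np.float64(-0.002581237183137138), np.float64(-0.4795036760090872)]
9 [ 0.4302 -0.2285] [np.float64(0.08072291713325554), np.float64(-0.4726671648645809)]
10 [ 0.435  -0.2569] [np.float64(0.1615743464603207), np.float64(-0.4514689010967904)]
```

```bash
python3 -m jog '[{"rx":0,"ry":0,"rz":0.5,"x":-0.24,"y":-0.03,"z":0,"jaw":-1},{"rx":0,"ry":0,"rz":0.5,"x":-0.235,"y":-0.05,"z":0,"jaw":-1},{"rx":0,"ry":0,"rz":1,"x":-0.45,"y":-0.16,"z":0,"jaw":-1},{"rx":0,"ry":0,"rz":1,"x":-0.415,"y":-0.24,"z":0,"jaw":-1},{"rx":0,"ry":0,"rz":0,"x":0,"y":0,"z":0,"jaw":-1}]'
```

```text
clock: 7.5
tcp_pos: [0.4996, -0.0792, 0.0824]
orientation: [1.646, 2.675, -0.0]
contact_force: [-1.4, 2.1, 3.0]
grip_width: 0.0207
gripper_force: 21.4
```

```bash
python3 -m jog '[{"rx":0,"ry":0,"rz":1,"x":-0.37,"y":-0.305,"z":0,"jaw":-1},{"rx":0,"ry":0,"rz":1,"x":-0.31,"y":-0.365,"z":0,"jaw":-1},{"rx":0,"ry":0,"rz":1,"x":-0.24,"y":-0.415,"z":0,"jaw":-1},{"rx":0,"ry":0,"rz":1,"x":-0.165,"y":-0.45,"z":0,"jaw":-1},{"rx":0,"ry":0,"rz":1,"x":-0.085,"y":-0.47,"z":0,"jaw":-1},{"rx":0,"ry":0,"rz":1,"x":0,"y":-0.48,"z":0,"jaw":-1},{"rx":0,"ry":0,"rz":0,"x":0,"y":0,"z":0,"jaw":-1}]' && python3 -m jog '[{"rx":0,"ry":0,"rz":0.5,"x":0.035,"y":-0.24,"z":0,"jaw":-1},{"rx":0,"ry":0,"rz":0.5,"x":0.045,"y":-0.235,"z":0,"jaw":-1},{"rx":0,"ry":0,"rz":0.2,"x":0.03,"y":-0.09,"z":0,"jaw":-1},{"rx":0,"ry":0,"rz":0,"x":0,"y":0,"z":0,"jaw":-1}]'
```

```text
clock: 8.38
tcp_pos: [0.4303, -0.2312, 0.0823]
orientation: [0.094, 3.14, -0.004]
contact_force: [-4.6, -1.6, 10.8]
grip_width: 0.021
gripper_force: 24.2
clock: 8.88
tcp_pos: [0.4355, -0.2563, 0.082]
orientation: [0.243, -3.129, -0.009]
contact_force: [-9.8, 15.5, 17.6]
grip_width: 0.0208
gripper_force: 25.2
```

```bash
python3 -m jog '[{"rx":0,"ry":0,"rz":0,"x":-0.05,"y":0.07,"z":0,"jaw":0.1},{"rx":0,"ry":0,"rz":0,"x":0,"y":0,"z":0,"jaw":0.1},{"rx":0,"ry":0,"rz":0,"x":0,"y":0,"z":0.8,"jaw":0.1},{"rx":0,"ry":0,"rz":0,"x":0,"y":0.2,"z":0.9,"jaw":0.1},{"rx":0,"ry":0,"rz":-0.6,"x":0.1,"y":0.7,"z":0.7,"jaw":0.1},{"rx":0,"ry":0,"rz":-0.6,"x":0.1,"y":0.9,"z":0.2,"jaw":0.1},{"rx":0,"ry":0,"rz":0,"x":0.1,"y":0.95,"z":0.1,"jaw":0.1},{"rx":0,"ry":0,"rz":0,"x":0.1,"y":0.95,"z":0.1,"jaw":0.1}]' && python3 -m jog '[{"rx":0,"ry":0,"rz":0,"x":0.1,"y":0.95,"z":0,"jaw":0.1},{"rx":0,"ry":0,"rz":0,"x":0.1,"y":0.95,"z":0,"jaw":0.1},{"rx":0,"ry":0,"rz":0,"x":0,"y":0.95,"z":0,"jaw":0.1},{"rx":0,"ry":0,"rz":0,"x":0,"y":0.9,"z":0,"jaw":0.1},{"rx":0,"ry":0,"rz":0,"x":0,"y":0,"z":0,"jaw":0.1},{"rx":0,"ry":0,"rz":0,"x":0,"y":0,"z":0,"jaw":0.1}]' && python3 - <<'E'
from h import *
o=get_obs();print(o['tcp_pos'],o['orientation'],o['joints'])
p=camera_params('wrist')
cv2.imwrite('pics/w4.png',grab_frame('wrist')[:,:,::-1])
import pickle;pickle.dump(p,open('w4.pkl','wb'))
a=grab_frame('top')[:,:,::-1];cv2.imwrite('pics/t4.png',a)
cv2.imwrite('pics/t4c.png',cv2.resize(a[205:365,165:475],None,fx=2.5,fy=2.5,interpolation=cv2.INTER_CUBIC))
for n,X in dict(A=(.601,.168,.046),B=(.5025,.2998,.046),C=(.412,.2223,.046),D=(.411,.1466,.046)).items():print(n,proj(p,X))
E
```

```text
clock: 9.88
tcp_pos: [0.4586, -0.0345, 0.2502]
orientation: [0.092, 3.138, -0.002]
contact_force: [1.3, -0.8, 0.3]
grip_width: 0.0469
gripper_force: 0.0
clock: 10.62
tcp_pos: [0.4704, 0.1891, 0.2493]
orientation: [0.09, 3.14, -0.001]
contact_force: [-0.1, -0.8, 0.4]
grip_width: 0.047
gripper_force: 0.0
[0.47039423 0.18914559 0.2492608 ] [ 8.95601371e-02  3.13999699e+00 -1.01417309e-03] [ 0.44376226  0.40020337 -1.17357162  1.87552142  0.40776261  1.13755099
  0.63469311]
A [304.50700634 337.42671077]
B [450.50046002 229.02043497]
C [356.93795294 125.19168221]
D [261.66020064 129.46738442]
```

View pics/w4.png

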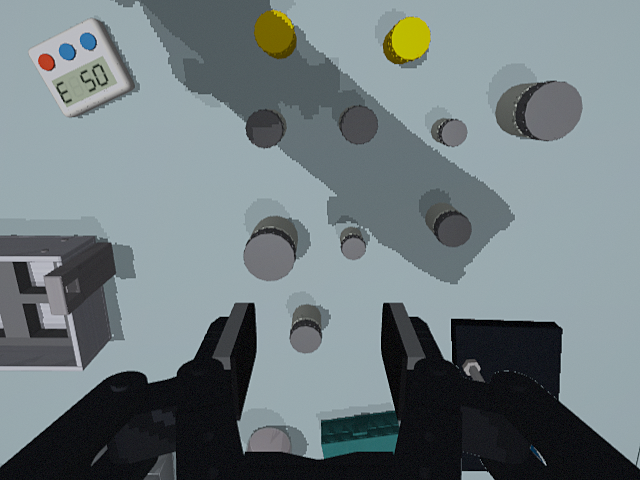

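View pics/t4c.png

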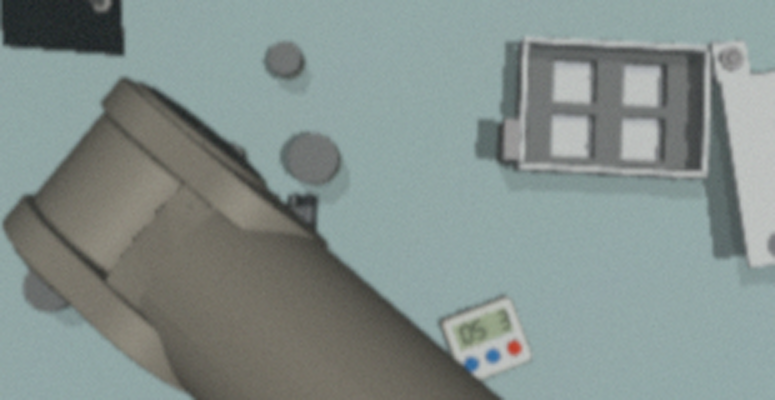

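Wrist view: caps are at A (305,336), B (452,229), C (359,124) and D (265,128). The top crop shows the case open with bays at (573,85), (642,87), (571,136) and (640,140), and the cover is fully aside.

```bash
python3 - <<'E'
from h import *
import pickle
p=pickle.load(open('w4.pkl','rb'));t=camera_params('top')
top=dict(A=(278.4,228.1),B=(218.1,274.1),C=(253.8,315.8),D=(289,315.8))
for n,c in dict(A=(305,336),B=(452,229),C=(359,124),D=(265,128)).items():
    print(n,onz(p,*c,.046).round(4),onz(t,*top[n],.046).round(4),tri([(p,*c),(t,*top[n])]).round(4))
for n,(a,b) in dict(b3=(573,85),b2=(642,87),b1=(571,136),b0=(640,140)).items(): print(n,onz(t,165+a/2.5-.3,205+b/2.5-.3,.005).round(4))
E
```

```text
A [0.5995 0.1686 0.046 ] [0.601  0.1683 0.046 ] [0.6013 0.1685 0.0431]
B [0.5026 0.3011 0.046 ] [0.5025 0.2998 0.046 ] [0.5023 0.3001 0.0473]
C [0.4112 0.224  0.046 ] [0.412  0.2223 0.046 ] [0.4116 0.2245 0.0341]
D [0.41   0.1494 0.046 ] [0.411  0.1466 0.046 ] [0.4106 0.1476 0.0329]
b3 [ 0.578  -0.0879  0.005 ]
b2 [ 0.5753 -0.1497  0.005 ]
b1 [ 0.5321 -0.0849  0.005 ]
b0 [ 0.5276 -0.1465  0.005 ]
```

```bash
python3 -m jog '[{"rx":0,"ry":0,"rz":0,"x":-0.5,"y":-0.35,"z":-0.5,"jaw":0.05},{"rx":0,"ry":0,"rz":0,"x":-0.5,"y":-0.35,"z":-0.5,"jaw":0.05},{"rx":0,"ry":0,"rz":0,"x":0,"y":0,"z":-0.6,"jaw":0.05},{"rx":0,"ry":0,"rz":0,"x":0,"y":0,"z":-0.6,"jaw":0.05},{"rx":0,"ry":0,"rz":0,"x":0,"y":0,"z":0,"jaw":0.05}]'; python3 -c "
from h import *
o=get_obs();print(o['joints'])
p=camera_params('wrist');cv2.imwrite('pics/w5.png',grab_frame('wrist')[:,:,::-1])
print(proj(p,(.4105,.148,.046)))"
```

```text
clock: 11.35
tcp_pos: [0.4088, 0.1454, 0.1157]
orientation: [-0.093, -3.136, 0.003]
contact_force: [0.1, -0.2, -0.3]
grip_width: 0.0449
gripper_force: 0.0
[ 0.4205504   0.45874919 -1.07910083  2.16092192  0.55199202  0.8367612
  0.50671439]
[324.77484936 258.81852567]
```

View pics/w5.png

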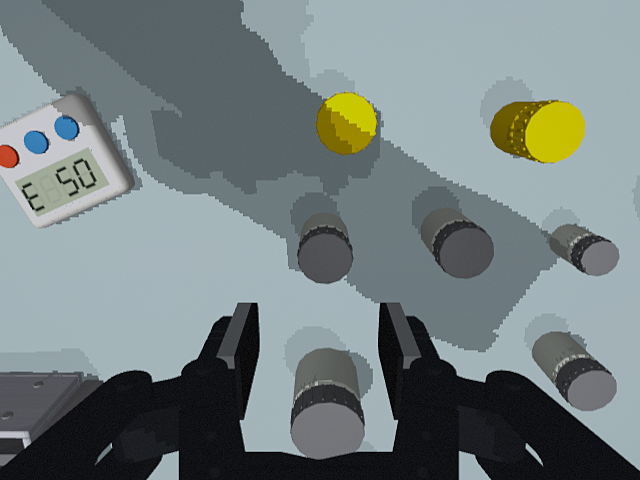

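D sits exactly where predicted, at (325,258). Grasping it.

```bash
python3 -m jog '[{"rx":0,"ry":0,"rz":0,"x":0.03,"y":0.04,"z":-0.5,"jaw":0.05},{"rx":0,"ry":0,"rz":0,"x":0,"y":0,"z":-0.5,"jaw":0.05},{"rx":0,"ry":0,"rz":0,"x":0,"y":0,"z":-0.5,"jaw":0.05},{"rx":0,"ry":0,"rz":0,"x":0,"y":0,"z":0,"jaw":0.05}]' && python3 -m jog '[{"rx":0,"ry":0,"rz":0,"x":0,"y":0,"z":0,"jaw":-1},{"rx":0,"ry":0,"rz":0,"x":0,"y":0,"z":0,"jaw":-1},{"rx":0,"ry":0,"rz":0,"x":0,"y":0,"z":0,"jaw":-1}]' 30
```

```text
clock: 11.9
tcp_pos: [0.412, 0.1497, 0.0275]
orientation: [-0.091, -3.139, 0.001]
contact_force: [-0.3, -0.3, -0.2]
grip_width: 0.0449
gripper_force: 0.0
clock: 12.28
tcp_pos: [0.4131, 0.1505, 0.0289]
orientation: [0.09, 3.137, 0.001]
contact_force: [-0.3, -1.1, 8.8]
grip_width: 0.0286
gripper_force: 31.3
```

```bash
python3 -m jog '[{"rx":0,"ry":0,"rz":0,"x":0,"y":0,"z":0.7,"jaw":-1},{"rx":0,"ry":0,"rz":0,"x":0,"y":0,"z":0.8,"jaw":-1},{"rx":0,"ry":0,"rz":0,"x":0.2,"y":-0.4,"z":0.7,"jaw":-1},{"rx":0,"ry":0,"rz":0,"x":0.34,"y":-0.9,"z":0,"jaw":-1},{"rx":0,"ry":0,"rz":0,"x":0.34,"y":-0.9,"z":0,"jaw":-1},{"rx":0,"ry":0,"rz":0,"x":0.34,"y":-0.9,"z":0,"jaw":-1},{"rx":0,"ry":0,"rz":0,"x":0.34,"y":-0.9,"z":0,"jaw":-1},{"rx":0,"ry":0,"rz":0,"x":0.34,"y":-0.9,"z":0,"jaw":-1}]' && python3 -m jog '[{"rx":0,"ry":0,"rz":0,"x":0,"y":0,"z":0,"jaw":-1},{"rx":0,"ry":0,"rz":0,"x":0,"y":0,"z":0,"jaw":-1}]'; python3 -c "
from h import *
o=get_obs();print(o['joints'],o['tcp_pos'])
p=camera_params('wrist');cv2.imwrite('pics/w6.png',grab_frame('wrist')[:,:,::-1])
import pickle;pickle.dump(p,open('w6.pkl','wb'))
for b in [(.529,-.147,.023),(.533,-.085,.023),(.577,-.15,.023),(.58,-.088,.023)]:print(proj(p,b))"
```

```text
clock: 13.28
tcp_pos: [0.5263, -0.146, 0.1604]
orientation: [0.09, 3.139, -0.001]
contact_force: [0.9, 0.7, -0.0]
grip_width: 0.0288
gripper_force: 30.6
clock: 13.52
tcp_pos: [0.5256, -0.1433, 0.1598]
orientation: [0.089, 3.14, 0.001]
contact_force: [-0.1, 0.8, -0.0]
grip_width: 0.0288
gripper_force: 30.6
[ 0.93690381  0.55407141 -1.03109589  1.8882977   0.55726752  1.02063199
  1.17895769] [ 0.52557244 -0.14330737  0.15980818]
[314.1520561  226.28088755]
[404.15478816 226.94379606]
[313.96569952 289.86432926]
[399.57370116 289.19736904]
```

View pics/w6.png

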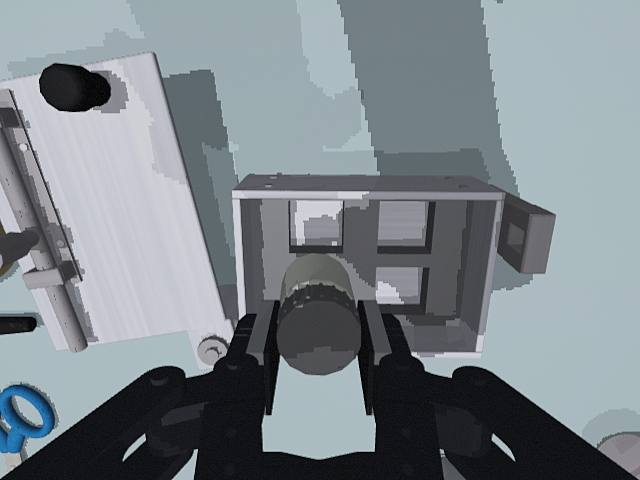

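Bay openings in view: b0 centre at (316,226), b1 (406,226), b3 (402,290), all about 1.5 mm +y of the estimate. The held jar's cap is centred at (318,338).

```bash
python3 - <<'E'
from h import *
import pickle
p=pickle.load(open('w6.pkl','rb'))
print(onz(p,318,338,.177));
for c in [(316.5,226),(406,226),(402,290)]:print(onz(p,*c,.023))
E
```

```text
[ 0.52279872 -0.14398963  0.177     ]
[ 0.52889018 -0.14537127  0.023     ]
[ 0.53239157 -0.08373356  0.023     ]
[ 0.58073943 -0.08624008  0.023     ]
```

```bash
python3 -m jog '[{"rx":0,"ry":0,"rz":0,"x":0.1,"y":-0.03,"z":0,"jaw":-1},{"rx":0,"ry":0,"rz":0,"x":0,"y":0,"z":-0.7,"jaw":-1},{"rx":0,"ry":0,"rz":0,"x":0,"y":0,"z":-0.7,"jaw":-1},{"rx":0,"ry":0,"rz":0,"x":0,"y":0,"z":-0.4,"jaw":-1},{"rx":0,"ry":0,"rz":0,"x":0,"y":0,"z":-0.25,"jaw":-1},{"rx":0,"ry":0,"rz":0,"x":0,"y":0,"z":0,"jaw":-1},{"rx":0,"ry":0,"rz":0,"x":0,"y":0,"z":0,"jaw":-1}]'
```

```text
clock: 14.45
tcp_pos: [0.5326, -0.1455, 0.0373]
orientation: [0.089, 3.139, -0.0]
contact_force: [-0.1, -0.1, 0.1]
grip_width: 0.0291
gripper_force: 30.6
```

```bash
cat > det.py <<'E'
from h import *
# rectify wrist view on plane z=.046, 2 px/mm; list circles with radius 12..18 mm
def det(cam='wrist',x0=.36,x1=.68,y0=.08,y1=.36,s=2000,img=None):
    p=camera_params(cam);im=grab_frame(cam)
    h,w=int((x1-x0)*s),int((y1-y0)*s)
    src=np.float32([proj(p,(x,y,.046)) for x,y in((x1,y1),(x1,y0),(x0,y0),(x0,y1))])
    M=cv2.getPerspectiveTransform(src,np.float32([(0,0),(w,0),(w,h),(0,h)]))
    o=cv2.warpPerspective(im,M,(w,h));g=cv2.medianBlur(cv2.cvtColor(o,cv2.COLOR_RGB2GRAY),5)
    c=cv2.HoughCircles(g,cv2.HOUGH_GRADIENT,1.5,40,param1=90,param2=26,minRadius=26,maxRadius=35)
    for u,v,r in (c[0] if c is not None else []):
        m=np.zeros(g.shape,np.uint8);cv2.circle(m,(int(u),int(v)),int(r*.7),255,-1)
        mean,sd=cv2.meanStdDev(o,mask=m)
        print(np.round([x1-v/s,y1-u/s],4),'r',r/2,mean.ravel().astype(int),sd.ravel().astype(int))
E
python3 -m jog '[{"rx":0,"ry":0,"rz":0,"x":0,"y":0,"z":-0.06,"jaw":-1},{"rx":0,"ry":0,"rz":0,"x":0,"y":0,"z":0,"jaw":0},{"rx":0,"ry":0,"rz":0,"x":0,"y":0,"z":0,"jaw":0},{"rx":0,"ry":0,"rz":0,"x":0,"y":0,"z":0,"jaw":0},{"rx":0,"ry":0,"rz":0,"x":0,"y":0,"z":0.8,"jaw":0},{"rx":0,"ry":0,"rz":0,"x":0,"y":0,"z":0.8,"jaw":0},{"rx":0,"ry":0,"rz":0,"x":0,"y":0,"z":0.5,"jaw":0},{"rx":0,"ry":0,"rz":0,"x":-0.17,"y":0.8,"z":0.5,"jaw":0}]' && python3 -m jog '[{"rx":0,"ry":0,"rz":0,"x":-0.17,"y":0.9,"z":0.5,"jaw":0},{"rx":0,"ry":0,"rz":0,"x":-0.17,"y":0.9,"z":0.4,"jaw":0},{"rx":0,"ry":0,"rz":0,"x":-0.17,"y":0.9,"z":0,"jaw":0},{"rx":0,"ry":0,"rz":0,"x":-0.17,"y":0.9,"z":0,"jaw":0},{"rx":0,"ry":0,"rz":0,"x":-0.17,"y":0.9,"z":0,"jaw":0},{"rx":0,"ry":0,"rz":0,"x":0,"y":0.3,"z":0,"jaw":0},{"rx":0,"ry":0,"rz":0,"x":0,"y":0,"z":0,"jaw":0},{"rx":0,"ry":0,"rz":0,"x":0,"y":0,"z":0,"jaw":0}]' && python3 -c "
from det import *
print(get_obs()['tcp_pos'],get_obs()['joints']);det()"
```

```text
clock: 15.45
tcp_pos: [0.5222, -0.1008, 0.1896]
orientation: [0.101, 3.139, -0.001]
contact_force: [0.7, 0.7, 0.5]
grip_width: 0.043
gripper_force: 0.0
clock: 16.45
tcp_pos: [0.4708, 0.1889, 0.2423]
orientation: [-0.091, -3.14, 0.001]
contact_force: [-1.2, -0.4, -0.4]
grip_width: 0.0427
gripper_force: 0.0
[0.47078781 0.18888526 0.24232969] [ 0.43222893  0.40543392 -1.15958111  1.88297111  0.41270502  1.12483611
  0.63006499]
[0.6031 0.1684] r 14.5 [110 111 116] [1 1 1]
[0.5041 0.3004] r 17.05 [73 74 77] [1 1 1]
[0.4126 0.2231] r 15.925 [74 75 78] [0 0 1]
[0.5814 0.1744] r 16.225 [74 76 75] [23 24 22]
[0.4981 0.1511] r 17.05 [85 86 88] [30 30 31]
```

```bash
python3 -m jog '[{"rx":0,"ry":0,"rz":0,"x":-0.49,"y":0.29,"z":-0.4,"jaw":0.05},{"rx":0,"ry":0,"rz":0,"x":-0.49,"y":0.29,"z":-0.6,"jaw":0.05},{"rx":0,"ry":0,"rz":0,"x":0,"y":0,"z":-0.7,"jaw":0.05},{"rx":0,"ry":0,"rz":0,"x":0,"y":0,"z":-0.7,"jaw":0.05},{"rx":0,"ry":0,"rz":0,"x":0,"y":0,"z":-0.7,"jaw":0.05},{"rx":0,"ry":0,"rz":0,"x":0,"y":0,"z":-0.45,"jaw":0.05},{"rx":0,"ry":0,"rz":0,"x":0,"y":0,"z":0,"jaw":0.05}]' && python3 -m jog '[{"rx":0,"ry":0,"rz":0,"x":0,"y":0,"z":0,"jaw":-1},{"rx":0,"ry":0,"rz":0,"x":0,"y":0,"z":0,"jaw":-1},{"rx":0,"ry":0,"rz":0,"x":0,"y":0,"z":0,"jaw":-1}]' 30
```

```text
clock: 17.38
tcp_pos: [0.4111, 0.2231, 0.0282]
orientation: [-0.092, -3.137, 0.003]
contact_force: [-0.4, 0.4, 0.7]
grip_width: 0.045
gripper_force: 0.0
clock: 17.75
tcp_pos: [0.4125, 0.2251, 0.0305]
orientation: [0.09, 3.139, 0.001]
contact_force: [0.1, -0.5, 4.0]
grip_width: 0.0289
gripper_force: 30.0
```

```bash
python3 -m jog '[{"rx":0,"ry":0,"rz":0,"x":0,"y":0,"z":0.7,"jaw":-1},{"rx":0,"ry":0,"rz":0,"x":0,"y":0,"z":0.8,"jaw":-1},{"rx":0,"ry":0,"rz":0,"x":0.2,"y":-0.5,"z":0.7,"jaw":-1},{"rx":0,"ry":0,"rz":0,"x":0.36,"y":-0.93,"z":0,"jaw":-1},{"rx":0,"ry":0,"rz":0,"x":0.36,"y":-0.93,"z":0,"jaw":-1},{"rx":0,"ry":0,"rz":0,"x":0.36,"y":-0.93,"z":0,"jaw":-1},{"rx":0,"ry":0,"rz":0,"x":0.36,"y":-0.93,"z":0,"jaw":-1},{"rx":0,"ry":0,"rz":0,"x":0.36,"y":-0.93,"z":0,"jaw":-1}]' && python3 -m jog '[{"rx":0,"ry":0,"rz":0,"x":0,"y":0,"z":0,"jaw":-1},{"rx":0,"ry":0,"rz":0,"x":0,"y":0,"z":0,"jaw":-1}]'; python3 -c "
from h import *
o=get_obs();print(o['joints'],o['tcp_pos'],o['orientation'])
p=camera_params('wrist');cv2.imwrite('pics/w7.png',grab_frame('wrist')[:,:,::-1])
import pickle;pickle.dump(p,open('w7.pkl','wb'))
for b in [(.529,-.1455,.051),(.5325,-.0837,.023),(.577,-.1483,.023),(.58,-.0865,.023)]:print(proj(p,b))"
```

```text
clock: 18.75
tcp_pos: [0.5323, -0.0861, 0.1623]
orientation: [0.09, 3.139, -0.001]
contact_force: [0.9, 0.2, -0.1]
grip_width: 0.0286
gripper_force: 29.9
clock: 19.0
tcp_pos: [0.5315, -0.0836, 0.1618]
orientation: [0.09, 3.14, 0.001]
contact_force: [-1.0, 0.4, -1.0]
grip_width: 0.0286
gripper_force: 29.9
[ 0.83606828  0.54147248 -1.0371916   1.90137006  0.54839203  1.0164998
  1.07151004] [ 0.53154291 -0.08358852  0.16182496] [8.96478947e-02 3.14028850e+00 8.71942886e-04]
[220.90668615 234.1071939 ]
[319.15788775 221.8481709 ]
[233.96615025 285.45304459]
[318.97942813 284.7854763 ]
```

View pics/w7.png

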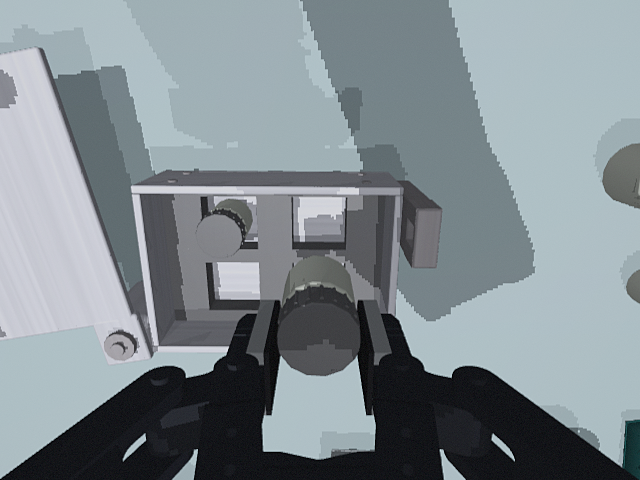

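Jar D stands upright in b0 at (221,234) as predicted. The b1 opening is at (320,222), on target.

```bash
python3 -m jog '[{"rx":0,"ry":0,"rz":0,"x":0.045,"y":0,"z":-0.3,"jaw":-1},{"rx":0,"ry":0,"rz":0,"x":0,"y":0,"z":-0.7,"jaw":-1},{"rx":0,"ry":0,"rz":0,"x":0,"y":0,"z":-0.5,"jaw":-1},{"rx":0,"ry":0,"rz":0,"x":0,"y":0,"z":-0.3,"jaw":-1},{"rx":0,"ry":0,"rz":0,"x":0,"y":0,"z":-0.25,"jaw":-1},{"rx":0,"ry":0,"rz":0,"x":0,"y":0,"z":0,"jaw":-1},{"rx":0,"ry":0,"rz":0,"x":0,"y":0,"z":0,"jaw":-1}]'
```

```text
clock: 19.92
tcp_pos: [0.5352, -0.0838, 0.0394]
orientation: [0.089, 3.139, -0.0]
contact_force: [-0.1, -0.4, 0.8]
grip_width: 0.029
gripper_force: 29.9
```

```bash
python3 -m jog '[{"rx":0,"ry":0,"rz":0,"x":0,"y":0,"z":-0.06,"jaw":-1},{"rx":0,"ry":0,"rz":0,"x":0,"y":0,"z":0,"jaw":0},{"rx":0,"ry":0,"rz":0,"x":0,"y":0,"z":0,"jaw":0},{"rx":0,"ry":0,"rz":0,"x":0,"y":0,"z":0,"jaw":0},{"rx":0,"ry":0,"rz":0,"x":0,"y":0,"z":0.8,"jaw":0},{"rx":0,"ry":0,"rz":0,"x":0,"y":0,"z":0.8,"jaw":0},{"rx":0,"ry":0,"rz":0,"x":0,"y":0,"z":0.5,"jaw":0},{"rx":0,"ry":0,"rz":0,"x":0,"y":0.8,"z":0.5,"jaw":0}]' && python3 -m jog '[{"rx":0,"ry":0,"rz":0,"x":0,"y":0.9,"z":0.5,"jaw":0},{"rx":0,"ry":0,"rz":0,"x":0,"y":0.95,"z":0.3,"jaw":0},{"rx":0,"ry":0,"rz":0,"x":0,"y":0.95,"z":0,"jaw":0},{"rx":0,"ry":0,"rz":0,"x":0,"y":0.95,"z":0,"jaw":0},{"rx":0,"ry":0,"rz":0,"x":0,"y":0,"z":0,"jaw":0},{"rx":0,"ry":0,"rz":0,"x":0,"y":0,"z":0,"jaw":0}]' && python3 -c "
from det import *
print(get_obs()['tcp_pos'],get_obs()['joints']);det();print('top');det('top',x0=.45,x1=.65,y0=-.22,y1=0)"
```

```text
clock: 20.92
tcp_pos: [0.535, -0.0385, 0.1918]
orientation: [0.1, 3.14, -0.0]
contact_force: [1.4, 1.2, 0.6]
grip_width: 0.0426
gripper_force: 0.0
clock: 21.68
tcp_pos: [0.5342, 0.1894, 0.2388]
orientation: [-0.087, -3.14, -0.0]
contact_force: [0.1, -1.0, -0.3]
grip_width: 0.0426
gripper_force: 0.0
[0.53416262 0.18935167 0.23883072] [ 0.35980961  0.50463527 -1.08541157  1.75894437  0.48146765  1.1754087
  0.64791052]
[0.6031 0.1691] r 14.575 [116 117 122] [1 1 1]
[0.5056 0.3011] r 17.05 [106 107 112] [17 17 17]
[0.4164 0.3476] r 17.05 [74 76 75] [27 28 26]
[0.4224 0.2936] r 15.175 [107 110 113] [25 27 28]
top
```

```bash
python3 -m jog '[{"rx":0,"ry":0,"rz":0,"x":0.56,"y":-0.17,"z":-0.3,"jaw":0.05},{"rx":0,"ry":0,"rz":0,"x":0.57,"y":-0.17,"z":-0.5,"jaw":0.05},{"rx":0,"ry":0,"rz":0,"x":0,"y":0,"z":-0.7,"jaw":0.05},{"rx":0,"ry":0,"rz":0,"x":0,"y":0,"z":-0.7,"jaw":0.05},{"rx":0,"ry":0,"rz":0,"x":0,"y":0,"z":-0.7,"jaw":0.05},{"rx":0,"ry":0,"rz":0,"x":0,"y":0,"z":-0.6,"jaw":0.05},{"rx":0,"ry":0,"rz":0,"x":0,"y":0,"z":0,"jaw":0.05}]' && python3 -m jog '[{"rx":0,"ry":0,"rz":0,"x":0,"y":0,"z":0,"jaw":-1},{"rx":0,"ry":0,"rz":0,"x":0,"y":0,"z":0,"jaw":-1},{"rx":0,"ry":0,"rz":0,"x":0,"y":0,"z":0,"jaw":-1}]' 30
```

```text
clock: 22.65
tcp_pos: [0.6007, 0.1657, 0.0263]
orientation: [-0.093, -3.135, 0.004]
contact_force: [-0.5, 0.5, 1.2]
grip_width: 0.045
gripper_force: 0.0
clock: 23.02
tcp_pos: [0.603, 0.1687, 0.0304]
orientation: [0.09, 3.138, 0.001]
contact_force: [-0.1, -0.5, -0.9]
grip_width: 0.0283
gripper_force: 31.5
```

```bash
python3 -m jog '[{"rx":0,"ry":0,"rz":0,"x":0,"y":0,"z":0.7,"jaw":-1},{"rx":0,"ry":0,"rz":0,"x":0,"y":0,"z":0.8,"jaw":-1},{"rx":0,"ry":0,"rz":0,"x":-0.04,"y":-0.5,"z":0.7,"jaw":-1},{"rx":0,"ry":0,"rz":0,"x":-0.08,"y":-0.9,"z":0,"jaw":-1},{"rx":0,"ry":0,"rz":0,"x":-0.08,"y":-0.95,"z":0,"jaw":-1},{"rx":0,"ry":0,"rz":0,"x":-0.08,"y":-0.95,"z":0,"jaw":-1},{"rx":0,"ry":0,"rz":0,"x":-0.08,"y":-0.95,"z":0,"jaw":-1}]' && python3 -m jog '[{"rx":0,"ry":0,"rz":0,"x":0,"y":0,"z":0,"jaw":-1},{"rx":0,"ry":0,"rz":0,"x":0,"y":0,"z":0,"jaw":-1}]'; python3 -c "
from h import *
o=get_obs();print(o['joints'],o['tcp_pos'],o['orientation'])
p=camera_params('wrist');im=grab_frame('wrist')
g=cv2.medianBlur(cv2.cvtColor(im,cv2.COLOR_RGB2GRAY),5)
c=cv2.HoughCircles(g[270:400,250:390],cv2.HOUGH_GRADIENT,1.5,60,param1=90,param2=20,minRadius=36,maxRadius=50);print(c)
for u,v,r in c[0][:2]:print(onz(p,u+250,v+270,o['tcp_pos'][2]-.0304+.046))
cv2.imwrite('pics/w8.png',im[:,:,::-1])"
```

```text
clock: 23.9
tcp_pos: [0.5805, -0.0882, 0.1618]
orientation: [0.089, 3.139, -0.001]
contact_force: [-0.1, -0.5, -0.8]
grip_width: 0.0291
gripper_force: 31.5
clock: 24.15
tcp_pos: [0.5808, -0.086, 0.1616]
orientation: [0.09, 3.139, 0.001]
contact_force: [-0.6, 0.3, 0.0]
grip_width: 0.0283
gripper_force: 31.5
[ 0.76946469  0.61346852 -1.00530097  1.78969316  0.58677745  1.07075955
  1.06418881] [ 0.58078024 -0.08604444  0.16162207] [8.97878429e-02 3.13949697e+00 5.68987628e-04]
[[[66.75 62.25 47.4 ]]]
[ 0.57666741 -0.08707413  0.17722207]
```

```bash
python3 -m jog '[{"rx":0,"ry":0,"rz":0,"x":0.025,"y":0,"z":-0.3,"jaw":-1},{"rx":0,"ry":0,"rz":0,"x":0,"y":0,"z":-0.7,"jaw":-1},{"rx":0,"ry":0,"rz":0,"x":0,"y":0,"z":-0.5,"jaw":-1},{"rx":0,"ry":0,"rz":0,"x":0,"y":0,"z":-0.3,"jaw":-1},{"rx":0,"ry":0,"rz":0,"x":0,"y":0,"z":-0.25,"jaw":-1},{"rx":0,"ry":0,"rz":0,"x":0,"y":0,"z":0,"jaw":-1},{"rx":0,"ry":0,"rz":0,"x":0,"y":0,"z":0,"jaw":-1}]'
```

```text
clock: 25.08
tcp_pos: [0.5829, -0.0862, 0.0389]
orientation: [0.089, 3.139, 0.0]
contact_force: [0.1, -0.2, -0.3]
grip_width: 0.0288
gripper_force: 31.5
```

```bash
python3 -m jog '[{"rx":0,"ry":0,"rz":0,"x":0,"y":0,"z":-0.06,"jaw":-1},{"rx":0,"ry":0,"rz":0,"x":0,"y":0,"z":0,"jaw":0},{"rx":0,"ry":0,"rz":0,"x":0,"y":0,"z":0,"jaw":0},{"rx":0,"ry":0,"rz":0,"x":0,"y":0,"z":0,"jaw":0},{"rx":0,"ry":0,"rz":0,"x":0,"y":0,"z":0.8,"jaw":0},{"rx":0,"ry":0,"rz":0,"x":0,"y":0,"z":0.8,"jaw":0},{"rx":0,"ry":0,"rz":0,"x":0,"y":0,"z":0.5,"jaw":0},{"rx":0,"ry":0,"rz":0,"x":-0.1,"y":0.8,"z":0.5,"jaw":0}]' && python3 -m jog '[{"rx":0,"ry":0,"rz":0,"x":-0.2,"y":0.9,"z":0.4,"jaw":0},{"rx":0,"ry":0,"rz":0,"x":-0.2,"y":0.95,"z":0.2,"jaw":0},{"rx":0,"ry":0,"rz":0,"x":-0.2,"y":0.95,"z":0,"jaw":0},{"rx":0,"ry":0,"rz":0,"x":-0.2,"y":0.95,"z":0,"jaw":0},{"rx":0,"ry":0,"rz":0,"x":-0.2,"y":0.8,"z":0,"jaw":0},{"rx":0,"ry":0,"rz":0,"x":-0.2,"y":0.6,"z":0,"jaw":0},{"rx":0,"ry":0,"rz":0,"x":0,"y":0,"z":0,"jaw":0},{"rx":0,"ry":0,"rz":0,"x":0,"y":0,"z":0,"jaw":0}]' && python3 -c "
from det import *
print(get_obs()['tcp_pos'],get_obs()['joints']);det();print('top');det('top',x0=.45,x1=.65,y0=-.22,y1=0)"
```

```text
clock: 26.08
tcp_pos: [0.5768, -0.0423, 0.1911]
orientation: [0.102, 3.14, -0.003]
contact_force: [1.1, -0.2, -0.8]
grip_width: 0.0428
gripper_force: 0.0
clock: 27.08
tcp_pos: [0.5044, 0.27, 0.2263]
orientation: [0.09, 3.14, -0.001]
contact_force: [-0.6, -0.6, 0.6]
grip_width: 0.0429
gripper_force: 0.0
[0.50440406 0.2699832  0.22629008] [ 0.19430721  0.5270588  -1.07476891  1.76064998  0.50369582  1.16194047
  0.48072619]
[0.5034 0.3026] r 15.4 [77 78 81] [0 1 1]
[0.5139 0.2246] r 16.15 [105 108 112] [27 29 30]
[0.5221 0.1474] r 15.4 [113 114 119] [1 1 1]
top
```

```bash
python3 -m jog '[{"rx":0,"ry":0,"rz":0,"x":-0.02,"y":0.26,"z":-0.3,"jaw":0.05},{"rx":0,"ry":0,"rz":0,"x":-0.02,"y":0.26,"z":-0.5,"jaw":0.05},{"rx":0,"ry":0,"rz":0,"x":0,"y":0,"z":-0.7,"jaw":0.05},{"rx":0,"ry":0,"rz":0,"x":0,"y":0,"z":-0.7,"jaw":0.05},{"rx":0,"ry":0,"rz":0,"x":0,"y":0,"z":-0.6,"jaw":0.05},{"rx":0,"ry":0,"rz":0,"x":0,"y":0,"z":-0.45,"jaw":0.05},{"rx":0,"ry":0,"rz":0,"x":0,"y":0,"z":0,"jaw":0.05}]' && python3 -m jog '[{"rx":0,"ry":0,"rz":0,"x":0,"y":0,"z":0,"jaw":-1},{"rx":0,"ry":0,"rz":0,"x":0,"y":0,"z":0,"jaw":-1},{"rx":0,"ry":0,"rz":0,"x":0,"y":0,"z":0,"jaw":-1}]' 30
```

```text
clock: 28.05
tcp_pos: [0.5013, 0.2995, 0.0295]
orientation: [-0.092, -3.137, 0.004]
contact_force: [-0.1, 0.1, 0.3]
grip_width: 0.0448
gripper_force: 0.0
clock: 28.42
tcp_pos: [0.5024, 0.302, 0.0324]
orientation: [0.09, 3.139, 0.001]
contact_force: [-0.9, 0.3, 1.1]
grip_width: 0.0288
gripper_force: 30.6
```

```bash
python3 -m jog '[{"rx":0,"ry":0,"rz":0,"x":0,"y":0,"z":0.7,"jaw":-1},{"rx":0,"ry":0,"rz":0,"x":0,"y":0,"z":0.8,"jaw":-1},{"rx":0,"ry":0,"rz":0,"x":0.07,"y":-0.5,"z":0.7,"jaw":-1},{"rx":0,"ry":0,"rz":0,"x":0.2,"y":-0.95,"z":0,"jaw":-1},{"rx":0,"ry":0,"rz":0,"x":0.2,"y":-0.95,"z":0,"jaw":-1},{"rx":0,"ry":0,"rz":0,"x":0.2,"y":-0.95,"z":0,"jaw":-1},{"rx":0,"ry":0,"rz":0,"x":0.2,"y":-0.95,"z":0,"jaw":-1},{"rx":0,"ry":0,"rz":0,"x":0.2,"y":-0.95,"z":0,"jaw":-1}]' && python3 -m jog '[{"rx":0,"ry":0,"rz":0,"x":0.2,"y":-0.95,"z":0,"jaw":-1},{"rx":0,"ry":0,"rz":0,"x":0.2,"y":-0.95,"z":0,"jaw":-1},{"rx":0,"ry":0,"rz":0,"x":0,"y":-0.36,"z":0,"jaw":-1},{"rx":0,"ry":0,"rz":0,"x":0,"y":0,"z":0,"jaw":-1},{"rx":0,"ry":0,"rz":0,"x":0,"y":0,"z":0,"jaw":-1}]'; python3 -c "
from h import *
o=get_obs();print(o['joints'],o['tcp_pos'],o['orientation'])
p=camera_params('wrist');im=grab_frame('wrist')
for b in [(.529,-.1455,.051),(.5325,-.0837,.051),(.577,-.1483,.023),(.5805,-.0865,.051)]:print(proj(p,b))
cv2.imwrite('pics/w9.png',im[:,:,::-1])"
```

```text
clock: 29.42
tcp_pos: [0.5663, -0.0152, 0.1641]
orientation: [0.089, 3.139, -0.001]
contact_force: [1.4, 0.3, -0.8]
grip_width: 0.0288
gripper_force: 30.6
clock: 30.05
tcp_pos: [0.5899, -0.1462, 0.1639]
orientation: [0.084, 3.14, 0.002]
contact_force: [0.7, 0.1, 0.2]
grip_width: 0.0286
gripper_force: 30.6
[ 0.84288928  0.64022554 -0.99406839  1.73832639  0.59622802  1.09782197
  1.17109433] [ 0.58986633 -0.14617589  0.16389264] [8.43726679e-02 3.14010233e+00 1.62700094e-03]
[314.93915351 132.82874826]
[420.07698961 133.16272741]
[315.03847226 201.72983133]
[413.92258171 212.31513081]
```

View pics/w9.png

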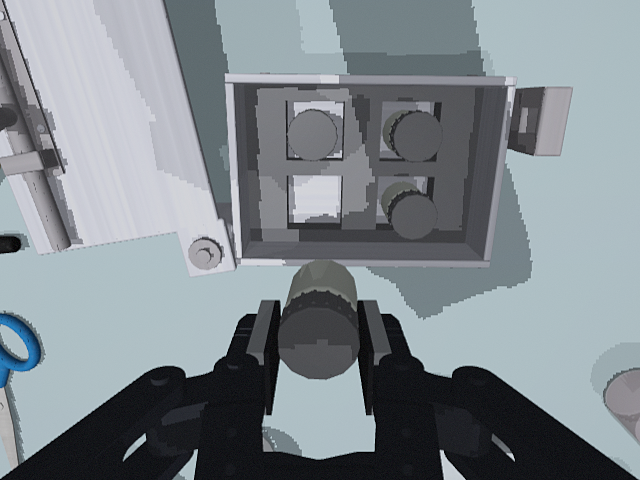

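Three jars stand in b0, b1 and b3 at (314,135), (414,135) and (412,213). The b2 opening is at (315,202), as predicted.

```bash
python3 -m jog '[{"rx":0,"ry":0,"rz":0,"x":-0.18,"y":-0.035,"z":-0.2,"jaw":-1},{"rx":0,"ry":0,"rz":0,"x":0,"y":0,"z":-0.7,"jaw":-1},{"rx":0,"ry":0,"rz":0,"x":0,"y":0,"z":-0.5,"jaw":-1},{"rx":0,"ry":0,"rz":0,"x":0,"y":0,"z":-0.35,"jaw":-1},{"rx":0,"ry":0,"rz":0,"x":0,"y":0,"z":-0.27,"jaw":-1},{"rx":0,"ry":0,"rz":0,"x":0,"y":0,"z":0,"jaw":-1},{"rx":0,"ry":0,"rz":0,"x":0,"y":0,"z":0,"jaw":-1}]'
```

```text
clock: 30.98
tcp_pos: [0.5799, -0.1507, 0.0431]
orientation: [0.089, 3.139, 0.0]
contact_force: [0.7, -0.0, -0.7]
grip_width: 0.0288
gripper_force: 30.6
```

```bash
python3 -m jog '[{"rx":0,"ry":0,"rz":0,"x":0,"y":0.03,"z":-0.09,"jaw":-1},{"rx":0,"ry":0,"rz":0,"x":0,"y":0,"z":0,"jaw":-1},{"rx":0,"ry":0,"rz":0,"x":0,"y":0,"z":0,"jaw":0},{"rx":0,"ry":0,"rz":0,"x":0,"y":0,"z":0,"jaw":0},{"rx":0,"ry":0,"rz":0,"x":0,"y":0,"z":0,"jaw":0},{"rx":0,"ry":0,"rz":0,"x":0,"y":0,"z":0.8,"jaw":0},{"rx":0,"ry":0,"rz":0,"x":0,"y":0,"z":0.9,"jaw":0},{"rx":0,"ry":0,"rz":0,"x":-0.2,"y":0,"z":0.9,"jaw":0}]' && python3 -m jog '[{"rx":0,"ry":0,"rz":0.6,"x":-0.55,"y":-0.43,"z":0,"jaw":0},{"rx":0,"ry":0,"rz":0.62,"x":-0.55,"y":-0.43,"z":0,"jaw":0},{"rx":0,"ry":0,"rz":0,"x":-0.55,"y":-0.43,"z":0,"jaw":0},{"rx":0,"ry":0,"rz":0,"x":-0.55,"y":-0.43,"z":0,"jaw":0},{"rx":0,"ry":0,"rz":0,"x":0,"y":0,"z":0,"jaw":0},{"rx":0,"ry":0,"rz":0,"x":0,"y":0,"z":0,"jaw":0}]'; python3 -c "
from h import *
o=get_obs();print(o['joints'],o['tcp_pos'],o['orientation'])
p=camera_params('wrist');im=grab_frame('wrist')[:,:,::-1]
a=grab_frame('top')[:,:,::-1]
cv2.imwrite('pics/w10.png',im);cv2.imwrite('pics/t10.png',a)
print(proj(p,(.4355,-.2563,.099)))
c=cv2.resize(a[205:365,165:475],None,fx=2,fy=2,interpolation=cv2.INTER_CUBIC)
cv2.imwrite('pics/v10.png',np.vstack([im[100:380,10:630],c[:280]]))"
```

```text
clock: 31.98
tcp_pos: [0.5674, -0.1488, 0.1944]
orientation: [0.089, 3.14, 0.001]
contact_force: [0.2, -1.0, -0.2]
grip_width: 0.0427
gripper_force: 0.0
clock: 32.72
tcp_pos: [0.4356, -0.252, 0.1931]
orientation: [-0.245, 3.131, 0.0]
contact_force: [-0.1, -0.1, -0.0]
grip_width: 0.0423
gripper_force: 0.0
[ 1.32439857  0.48059133 -1.16379046  1.9461455   0.51058258  1.05178835
  1.66228555] [ 0.4356086  -0.25200549  0.19309943] [-2.44779931e-01  3.13125420e+00  1.30594169e-05]
[312.4963132  239.94446095]
```

View pics/v10.png

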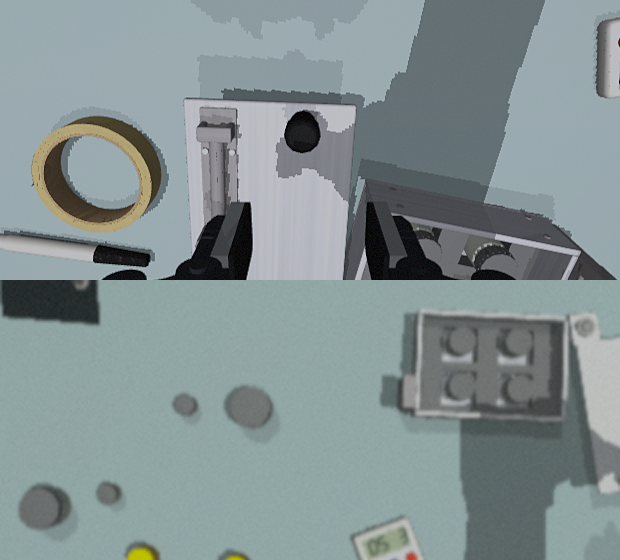

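All four jars stand in their bays: the top crop shows caps at (460,345), (515,345), (462,388) and (515,388). The slim and wide jars are undisturbed, and the cover knob is at (312,233) under the tool. Gripping the knob.

```bash
python3 -m jog '[{"rx":0,"ry":0,"rz":0,"x":-0.03,"y":-0.06,"z":-0.6,"jaw":0},{"rx":0,"ry":0,"rz":0,"x":0,"y":0,"z":-0.6,"jaw":0},{"rx":0,"ry":0,"rz":0,"x":0,"y":0,"z":-0.5,"jaw":0},{"rx":0,"ry":0,"rz":0,"x":0,"y":0,"z":-0.17,"jaw":0},{"rx":0,"ry":0,"rz":0,"x":0,"y":0,"z":0,"jaw":0}]' && python3 -m jog '[{"rx":0,"ry":0,"rz":0,"x":0,"y":0,"z":0,"jaw":-1},{"rx":0,"ry":0,"rz":0,"x":0,"y":0,"z":0,"jaw":-1},{"rx":0,"ry":0,"rz":0,"x":0,"y":0,"z":0,"jaw":-1}]' 20
```

```text
clock: 33.45
tcp_pos: [0.4341, -0.2551, 0.0807]
orientation: [-0.247, 3.132, 0.001]
contact_force: [0.3, 0.3, 0.5]
grip_width: 0.0426
gripper_force: 0.0
clock: 33.83
tcp_pos: [0.4344, -0.2561, 0.0819]
orientation: [-0.245, 3.13, -0.002]
contact_force: [0.3, -0.1, 6.9]
grip_width: 0.021
gripper_force: 20.7
```

```bash
python3 -m jog '[{"rx":0,"ry":0,"rz":-0.5,"x":-0.05,"y":0.235,"z":0,"jaw":-1},{"rx":0,"ry":0,"rz":-0.5,"x":-0.03,"y":0.24,"z":0,"jaw":-1},{"rx":0,"ry":0,"rz":-1,"x":0,"y":0.48,"z":0,"jaw":-1},{"rx":0,"ry":0,"rz":-1,"x":0.085,"y":0.47,"z":0,"jaw":-1},{"rx":0,"ry":0,"rz":-1,"x":0.165,"y":0.45,"z":0,"jaw":-1},{"rx":0,"ry":0,"rz":-1,"x":0.24,"y":0.415,"z":0,"jaw":-1},{"rx":0,"ry":0,"rz":-1,"x":0.31,"y":0.365,"z":0,"jaw":-1},{"rx":0,"ry":0,"rz":0,"x":0,"y":0,"z":0,"jaw":-1}]'
```

```text
clock: 34.83
tcp_pos: [0.4797, -0.0954, 0.0819]
orientation: [1.351, 2.831, 0.003]
contact_force: [2.3, -1.1, 6.6]
grip_width: 0.0208
gripper_force: 24.2
```

```bash
python3 -m jog '[{"rx":0,"ry":0,"rz":-1,"x":0.37,"y":0.305,"z":0,"jaw":-1},{"rx":0,"ry":0,"rz":-1,"x":0.415,"y":0.24,"z":0,"jaw":-1},{"rx":0,"ry":0,"rz":-1,"x":0.45,"y":0.16,"z":0,"jaw":-1},{"rx":0,"ry":0,"rz":-0.6,"x":0.235,"y":0.05,"z":0,"jaw":-1},{"rx":0,"ry":0,"rz":-0.5,"x":0.235,"y":0.03,"z":0,"jaw":-1},{"rx":0,"ry":0,"rz":0,"x":0,"y":0,"z":0,"jaw":-1},{"rx":0,"ry":0,"rz":0,"x":0,"y":0,"z":0,"jaw":-1}]'
```

```text
clock: 35.7
tcp_pos: [0.5801, -0.0502, 0.0818]
orientation: [2.257, 2.181, 0.003]
contact_force: [2.1, -1.7, 6.4]
grip_width: 0.0211
gripper_force: 24.2
```

```bash
python3 -m jog '[{"rx":0,"ry":0,"rz":0,"x":0.08,"y":0,"z":0,"jaw":-1},{"rx":0,"ry":0,"rz":0,"x":0,"y":0,"z":0,"jaw":-1},{"rx":0,"ry":0,"rz":0,"x":0,"y":0,"z":0,"jaw":-1}]'
```

```text
clock: 36.08
tcp_pos: [0.5817, -0.0501, 0.0818]
orientation: [-2.259, -2.182, 0.005]
contact_force: [-7.6, -1.9, 14.8]
grip_width: 0.0207
gripper_force: 25.1
```

```bash
python3 -m jog '[{"rx":0,"ry":0,"rz":0,"x":-0.06,"y":0,"z":0,"jaw":0},{"rx":0,"ry":0,"rz":0,"x":0,"y":0,"z":0,"jaw":0},{"rx":0,"ry":0,"rz":0,"x":0,"y":0,"z":0.7,"jaw":0},{"rx":0,"ry":0,"rz":-1,"x":0,"y":0,"z":0.8,"jaw":0},{"rx":0,"ry":0,"rz":-1,"x":-0.1,"y":-0.2,"z":0.6,"jaw":0},{"rx":0,"ry":0,"rz":-1,"x":-0.2,"y":-0.2,"z":0,"jaw":0},{"rx":0,"ry":0,"rz":-1,"x":-0.2,"y":-0.2,"z":0,"jaw":0},{"rx":0,"ry":0,"rz":-1,"x":-0.2,"y":-0.2,"z":0,"jaw":0}]' && python3 -m jog '[{"rx":0,"ry":0,"rz":-1,"x":-0.2,"y":-0.2,"z":0,"jaw":0},{"rx":0,"ry":0,"rz":-1,"x":-0.1,"y":-0.13,"z":0,"jaw":0},{"rx":0,"ry":0,"rz":-1,"x":0,"y":0,"z":0,"jaw":0},{"rx":0,"ry":0,"rz":-1,"x":0,"y":0,"z":0,"jaw":0},{"rx":0,"ry":0,"rz":-0.1,"x":0,"y":0,"z":0,"jaw":0},{"rx":0,"ry":0,"rz":0,"x":0,"y":0,"z":0,"jaw":0}]'; python3 -c "
from h import *
o=get_obs();print(o['joints'],o['tcp_pos'],o['orientation'])
p=camera_params('wrist');im=grab_frame('wrist')[:,:,::-1]
X=proj(p,(.5219,-.1177,.110));print(X)
cv2.imwrite('pics/w11.png',im)
g=cv2.medianBlur(cv2.cvtColor(im,cv2.COLOR_BGR2GRAY),3);x,y=X.astype(int);x-=60;y-=60
c=cv2.HoughCircles(g[y:y+120,x:x+120],cv2.HOUGH_GRADIENT,1.5,20,param1=80,param2=16,minRadius=10,maxRadius=22)
for u,v,r in c[0][:4]:print(u+x,v+y,r,onz(p,u+x,v+y,.11))
"
```

```text
clock: 37.08
tcp_pos: [0.5374, -0.0979, 0.2065]
orientation: [-2.973, -1.014, 0.0]
contact_force: [-0.3, 0.7, 0.4]
grip_width: 0.043
gripper_force: 0.0
clock: 37.83
tcp_pos: [0.52, -0.1172, 0.2065]
orientation: [-3.141, 0.078, 0.0]
contact_force: [-0.5, 0.3, 0.5]
grip_width: 0.0426
gripper_force: 0.0
[ 0.39475728  0.29453291 -0.34745905  1.90178827  0.12043056  0.96560183
 -1.6283457 ] [ 0.51999268 -0.11718097  0.20650222] [-3.14055872e+00  7.84337770e-02  3.75064256e-04]
[317.8445932  238.23356329]
347.75 220.75 21.1 [ 0.53182865 -0.13579186  0.11      ]
316.25 232.75 14.5 [ 0.52536517 -0.11692652  0.11      ]
343.25 252.25 16.15 [ 0.51227169 -0.13253471  0.11      ]
329.75 190.75 11.05 [ 0.55023158 -0.12596542  0.11      ]
```

```bash
python3 -m jog '[{"rx":0,"ry":0,"rz":0,"x":0.05,"y":0,"z":-0.6,"jaw":-0.1},{"rx":0,"ry":0,"rz":0,"x":0,"y":0,"z":-0.6,"jaw":-0.1},{"rx":0,"ry":0,"rz":0,"x":0,"y":0,"z":-0.6,"jaw":-0.1},{"rx":0,"ry":0,"rz":0,"x":0,"y":0,"z":0,"jaw":-0.1}]' && python3 -m jog '[{"rx":0,"ry":0,"rz":0,"x":0,"y":0,"z":0,"jaw":-1},{"rx":0,"ry":0,"rz":0,"x":0,"y":0,"z":0,"jaw":-1},{"rx":0,"ry":0,"rz":0,"x":0,"y":0,"z":0,"jaw":-1}]' 30
```

```text
clock: 38.38
tcp_pos: [0.521, -0.117, 0.0964]
orientation: [-3.139, 0.081, 0.009]
contact_force: [-0.6, -0.1, 0.2]
grip_width: 0.0383
gripper_force: 0.0
clock: 38.75
tcp_pos: [0.5237, -0.1165, 0.1001]
orientation: [-3.14, 0.082, -0.003]
contact_force: [-2.7, 4.0, 6.9]
grip_width: 0.0127
gripper_force: 29.8
```

```bash
python3 -m jog '[{"rx":0,"ry":0,"rz":0,"x":0.01,"y":0.18,"z":0,"jaw":-1},{"rx":0,"ry":0,"rz":0,"x":0.01,"y":0.18,"z":0,"jaw":-1},{"rx":0,"ry":0,"rz":0,"x":0.01,"y":0.18,"z":0,"jaw":-1},{"rx":0,"ry":0,"rz":0,"x":0.01,"y":0.18,"z":0,"jaw":-1},{"rx":0,"ry":0,"rz":0,"x":0,"y":0,"z":0,"jaw":-1},{"rx":0,"ry":0,"rz":0,"x":0,"y":0,"z":0,"jaw":-1}]'
```

```text
clock: 39.5
tcp_pos: [0.5269, -0.0758, 0.1001]
orientation: [3.138, -0.085, 0.005]
contact_force: [-0.0, -4.2, 6.6]
grip_width: 0.0129
gripper_force: 30.0
```

```bash
python3 -m jog '[{"rx":0,"ry":0,"rz":0,"x":0,"y":0.08,"z":0,"jaw":-1},{"rx":0,"ry":0,"rz":0,"x":0,"y":0,"z":0,"jaw":-1},{"rx":0,"ry":0,"rz":0,"x":0,"y":0,"z":0,"jaw":-1}]'
```

```text
clock: 39.88
tcp_pos: [0.5269, -0.0755, 0.1001]
orientation: [3.133, -0.09, 0.005]
contact_force: [0.1, -13.7, 5.1]
grip_width: 0.0133
gripper_force: 30.2
```

```bash
python3 -m jog '[{"rx":0,"ry":0,"rz":0,"x":0,"y":0,"z":0,"jaw":0},{"rx":0,"ry":0,"rz":0,"x":0,"y":-0.08,"z":0,"jaw":0},{"rx":0,"ry":0,"rz":0,"x":0,"y":0,"z":0,"jaw":0},{"rx":0,"ry":0,"rz":0,"x":0,"y":0,"z":0.7,"jaw":0},{"rx":0,"ry":0,"rz":0,"x":0,"y":0,"z":0.8,"jaw":0},{"rx":0,"ry":0,"rz":0,"x":-0.5,"y":-0.2,"z":0.6,"jaw":0},{"rx":0,"ry":0,"rz":0,"x":0,"y":0,"z":0,"jaw":0},{"rx":0,"ry":0,"rz":0,"x":0,"y":0,"z":0,"jaw":0}]'; python3 -c "
from h import *
import pickle
p=camera_params('wrist');im=grab_frame('wrist')[:,:,::-1];t=camera_params('top');a=grab_frame('top')[:,:,::-1]
cv2.imwrite('pics/w12.png',im)
g=cv2.medianBlur(cv2.cvtColor(im,cv2.COLOR_BGR2GRAY),3)
X=proj(p,(.5259,-.0779,.110));x,y=X.astype(int)-45
c=cv2.HoughCircles(g[y:y+90,x:x+90],cv2.HOUGH_GRADIENT,1.5,20,param1=80,param2=16,minRadius=10,maxRadius=20)
for u,v,r in c[0][:3]:print('bolt?',onz(p,u+x,v+y,.11),r)
m=cv2.inRange(im,(0,0,0),(40,40,40));X=proj(p,(.5812,-.0502,.099));x,y=np.clip(X.astype(int)-30,0,None)
mm=cv2.moments(m[y:y+60,x:x+60],True);print('knob',X,onz(p,x+mm['m10']/mm['m00'],y+mm['m01']/mm['m00'],.099),mm['m00'])
d=cv2.absdiff(cv2.imread('pics/top0.png'),a).max(2)
n,l,s,ce=cv2.connectedComponentsWithStats((cv2.medianBlur(d,5)>35).astype('uint8'))
print([(tuple(s[i][:5]),) for i in range(1,n) if s[i][4]>15])
"
```

```text
clock: 40.88
tcp_pos: [0.4954, -0.0857, 0.2241]
orientation: [-3.14, 0.083, 0.0]
contact_force: [0.5, -0.0, -1.1]
grip_width: 0.0428
gripper_force: 0.0
bolt? [ 0.52393253 -0.08139159  0.11      ] 19.15
bolt? [ 0.53586207 -0.06567552  0.11      ] 12.55
bolt? [ 0.5194456  -0.09506469  0.11      ] 15.85
knob [250.51076319  93.69528536] [ 0.58197058 -0.05124065  0.099     ] 1031.0
[((np.int32(270), np.int32(221), np.int32(18), np.int32(18), np.int32(234)),), ((np.int32(308), np.int32(225), np.int32(244), np.int32(255), np.int32(24509)),), ((np.int32(210), np.int32(267), np.int32(18), np.int32(17), np.int32(237)),), ((np.int32(246), np.int32(308), np.int32(18), np.int32(17), np.int32(241)),), ((np.int32(280), np.int32(308), np.int32(18), np.int32(18), np.int32(240)),), ((np.int32(565), np.int32(374), np.int32(31), np.int32(14), np.int32(268)),), ((np.int32(357), np.int32(435), np.int32(76), np.int32(45), np.int32(2854)),), ((np.int32(287), np.int32(436), np.int32(63), np.int32(34), np.int32(1374)),), ((np.int32(346), np.int32(456), np.int32(6), np.int32(3), np.int32(17)),), ((np.int32(293), np.int32(473), np.int32(9), np.int32(7), np.int32(42)),)]
```

```bash
python3 -c "
from h import *
import pickle
p=camera_params('wrist');q=pickle.load(open('w1.pkl','rb'))
a=cv2.imread('pics/w2.png');b=cv2.imread('pics/w12.png')
# rectify both on plane z=.110 around bolt, 2px/mm
def rec(c,im,z=.11):
    src=np.float32([proj(c,(x,y,z)) for x,y in((.56,-.03),(.56,-.15),(.49,-.15),(.49,-.03))])
    return cv2.warpPerspective(im,cv2.getPerspectiveTransform(src,np.float32([(0,0),(240,0),(240,140),(0,140)])),(240,140))
A=rec(q,a);B=rec(p,b)
k=onz(q,291,159,.11);u=int((-.03-k[1])*2000);v=int((.56-k[0])*2000);print(k,u,v)
T=A[v-14:v+14,u-14:u+14];r=cv2.matchTemplate(B,T,cv2.TM_CCOEFF_NORMED);_,s,_,l=cv2.minMaxLoc(r)
print(s,(l[0]+14-u)/2,(l[1]+14-v)/2,'mm shift')
T=A[10:130,:][:, :30]
"
```

```text
[ 0.52670145 -0.07805392  0.11      ] 96 66
0.7934247255325317 -32.5 17.0 mm shift
```

```bash
python3 -m jog '[{"rx":0,"ry":0,"rz":0,"x":-0.2,"y":-0.9,"z":0.2,"jaw":0},{"rx":0,"ry":0,"rz":0,"x":-0.3,"y":-0.9,"z":0,"jaw":0},{"rx":0,"ry":0,"rz":0,"x":-0.3,"y":-0.9,"z":0,"jaw":0},{"rx":0,"ry":0,"rz":0,"x":-0.3,"y":-0.9,"z":0,"jaw":0},{"rx":0,"ry":0,"rz":0,"x":-0.3,"y":-0.9,"z":0,"jaw":0},{"rx":0,"ry":0,"rz":0,"x":-0.3,"y":-0.9,"z":0,"jaw":0},{"rx":0,"ry":0,"rz":0,"x":-0.3,"y":-0.9,"z":0,"jaw":0},{"rx":0,"ry":0,"rz":0,"x":0,"y":0,"z":0,"jaw":0}]'; python3 -c "
from h import *
for n,(x,y,w,h) in dict(top=(355,205,120,85),scene=(345,220,110,65)).items():
    a=cv2.imread(f'pics/{n}0.png');b=grab_frame(n)[:,:,::-1];cv2.imwrite(f'pics/{n}F.png',b)
    d=cv2.absdiff(cv2.GaussianBlur(a,(3,3),0),cv2.GaussianBlur(b,(3,3),0)).max(2)[y:y+h,x:x+w]
    nn,l,s,c=cv2.connectedComponentsWithStats((d>25).astype('uint8'))
    print(n,d.max(),(d>25).sum(),[(s[i]+np.array([x,y,0,0,0])).tolist() for i in range(1,nn) if s[i][4]>4])
    if n=='top':
        T=a[252:268,386:408];r=cv2.matchTemplate(b[248:275,366:440],T,5);print('bolt shift px',r.max(),np.array(np.unravel_index(r.argmax(),r.shape))[::-1]+[366-386,248-252])
"
```

```text
clock: 41.98
tcp_pos: [0.3723, -0.4685, 0.2346]
orientation: [3.14, -0.096, -0.005]
contact_force: [0.3, 0.1, 0.0]
grip_width: 0.0428
gripper_force: 0.0
top 16 0 []
bolt shift px 0.99033827 [0 0]
scene 24 0 []
```

The case region now matches the start picture in both cameras, so the cover is shut and the bolt is home. Handing in.

```bash
python3 -c "
from bench import r
print(r.hand_in())"
```

```text
the job is handed in; nothing more can be done
None
```

The job is handed in: all four 30 mm jars stand upright in their own bays, the cover is shut and the bolt is home in its keeper. The slim and wide jars, timer, beaker and teal box were left undisturbed, and it took about 42 s.

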